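# Fit a new cartridge in the air-line filter and screw its cap on

### The arm

A 6-joint arm with a two-finger parallel gripper is mounted at the origin on the work surface. World frame = base frame: x ahead of the robot, y to its left, z up, the work surface at z = 0. Lengths are in m, angles in rad, forces in N, time in s.
With the tool pointing down it reaches from about 0.3 to 0.875 m from the base axis. Payload 6.4 kg.
Tool frame: the origin (TCP) lies midway between the tips of the shut fingers; the grasp point (between the pads) lies 19 mm behind it (arm.grasp_offset is the distance from the TCP to the grasp point, in m); x points along the fingers, y is the direction in which the jaws open and shut, and the axes are right-handed (so a half turn about x gives the same grasp; the last joint's range is limited). The gripper opens to 88 mm and grips with 3 to 60 N. Pads are 18 mm wide; open, the fingers measure 123 mm over their backs; the gripper's body (75 mm by 187 mm) begins 45 mm behind the grasp point.
Start: joints at [-1.468, 0.181, 1.607, -0, 1.354, -0.206], TCP at [0.175, -0.548, 0.21] pointing down, gripper open.
Joint ranges: [-2.99, 2.99], [-0.89, 2.07], [0.3, 2.58], [-1.14, 4.28], [0, 2.63], [-3.12, 3.12]. Speed limits (rad/s): [2.57, 2.57, 3.01, 3.14, 3.14, 3.14].

### API

Orientations are given as a unit quaternion [x, y, z, w].
In Python, from plant import arm gives the robot as it stands. The module is installed in compiled form; this text tells all that it offers.
- The arm moves only by the tool apply_moves, never from a script. Its argument "motion" is a list that holds one entry, the list of rows, each a list of 5 numbers: the shift along the tool's x, y, z in mm, then the turn about the tool's x in degrees, then the closure, from 0 (fully open) to 1 (shut). A call has 1 to 12 rows; each row shifts and turns the commanded pose from where the row before left it, along the tool's axes as they then stand; what a row does not reach is not made up. A row lasts 1/10 s, in which the tool goes at most 50 mm and 8.59 degrees, less where a joint would pass 70% of its speed; a pose out of reach is approached as far as the arm can. A call is refused whole if a number of a shift passes 50 or a number of a turn 8.59, either way. A call with a gripper value outside its range is refused whole. The fingers move at their own pace and stop on an object; "newtons" is the grip in N (left out, the last holds). Time passes only in rows, so rows that do not move let the fingers close. It gives the time, the measured TCP pose, the force and the opening at its end, in the units of the state.
- arm.state(): the state, without advancing time (a new reading comes with each control period).
- arm.read_camera(name): name is "side" or "top"; returns the picture (480x640x3 uint8, red, green, blue); there is no depth.
- arm.camera_model(name): a dict with "mtx" (3x3 intrinsics, pixels), "extrinsics" (4x4, takes a point from camera to world coordinates). Camera axes: x right, y down, z forward; pixel columns grow to the right and rows downward; lengths in m; the calibration is good to about 2 mm. A picture is of the moment at which its call begins. camera_model takes no time and is no camera call.
- arm.close_job(): hands the job in, once; it reports no verdict.
The state is a dict: "clock": time; "joint_positions": joint angles; "dq": joint speeds; "effort": joint torques, N m; "ee_pos": TCP position; "tcp_rot": TCP orientation; "contact_force": force on the tool from outside, world axes, zero at the start; "ft_torque": the same for the moment, N m; "grip_width": finger opening in m.
Only numpy, scipy, OpenCV 4.12 (cv2) and the standard library are available. Lean on these libraries where they do the work, as an engineer would, in place of code of your own. Each camera call takes 0.05 s, during which the arm holds its last target.

### The job

Put the slim filter cartridge upright into the filter housing until it stands on the bottom, then close the housing with its cap: set the cap on the neck, turn it backwards (anticlockwise from above) until it drops into the thread, and screw it clockwise fully home, without forcing it. Let go, and leave everything else on the bench where it is.

Things in the scene. Friction and masses are not known exactly. Their poses are not given: they have to be found in the camera images.
- housing_rim (a point): centre of the open top of the filter housing's neck, 102 mm above the bench; z up. The bolted-down aluminium housing has a 130 x 110 x 12 mm foot, a round bowl 82 mm across up to a shoulder 75 mm above the bench, and a neck 50 mm across and 27 mm tall with a round bore 42 mm wide
- housing_floor (a point): centre of the inner floor of the housing's bore, 22 mm above the bench, 80 mm below the rim; z up
- housing_thread (a point): point on the neck's axis at the flat tops of the thread ridges, 8.5 mm below the rim. Three equal thread starts, 64 mm across: each ridge has a gap beside its upper end, where a cap lug drops in, and a nib at its lower end that blocks a lug lying on the ridge from going clockwise. Clockwise from above tightens; the search anticlockwise to the drop takes at most about 90 degrees
- cap_center (a point): the grey plastic cap, half-way up, 35 mm above its lower edge; z up; stands mouth down, about 160 g. A round skirt 75 mm across, 45 mm tall (hollow 68 mm wide, 40 mm deep), three equal lugs inside near the lower edge, unseen from outside. Lugs on the ridges: this point is 25 to 26 mm above the rim (to 32 on the nibs); dropped into the thread: about 16; fully home: about 10.5
- cap_knob (a point): centre of the cap's round ribbed knob, 36 mm across and 25 mm tall; 22.5 mm above the cap's centre, on its axis; z up. From the drop the cap turns 75 to 95 degrees clockwise to a hard stop, sinking 6 mm over the last 75 degrees; anticlockwise it is blocked within 20 degrees. It goes on equally well in any of three ways
- cartridge_center (a point): the slim filter cartridge to be fitted, half-way up, 47 mm above its foot; z up; stands on its foot, about 90 g. Pleated white body 34 mm across and 72 mm tall, on it a grey round stem 14 mm across and 22 mm tall (25 to 47 mm above this point). Standing in the housing its stem's top is 14 mm above the rim
- fat_cartridge_center (a point): a bystander: cartridge of the same make and height but 52 mm across, which does not fit; this point is half-way up, 47 mm above its foot
- wrench: bystander: steel wrench lying on the bench; origin on its underside
- screwdriver: bystander: screwdriver lying on the bench
- tape: bystander: cardboard ring 90 mm across, 24 mm tall
- jar: bystander: small closed clear jar 60 mm across, 80 mm tall
- carton: bystander: cardboard box 90 x 120 x 60 mm
- elbow: bystander: small brass pipe elbow, 65 mm long, 29 mm tall
Things that resemble listed ones, but are neither listed nor needed, are in the scene too. Leave any green look-alike of the part that bears cap_center alone.

How it is judged:
By the outcome, as a careful person would: the job done as asked, in the order asked, and still so for the second after the job is handed in, with the robot touching nothing.
It also fails if it takes over 64 s, if anything falls off the work surface, if the arm or the gripper's body presses on something with over 40 N, if the wrist force passes 120 N, or if a joint passes its speed limit or range.

## Working session

There is one attempt and no reset: what is moved stays moved. The work goes in short steps, Python scripts to look and compute and a tool call to move; the robot and the scene stay as the last step left them, time stands still between calls to the robot, and variables do not carry over. Pictures are saved under pics/ and viewed, and the job is handed in when it is done.

Besides the shell and the picture viewer there is one more tool, called in YAML: its name, and indented under it one key for each argument. apply_moves: Moves the arm, as the interface text tells. Its arguments: {"type":"object","properties":{"motion":{"type":"array","items":{"type":"array","items":{"type":"array","items":{"type":"number"}}}},"newtons":{"type":"number"}},"required":["motion"]}

```bash
mkdir -p pics
python3 - <<'E'
from plant import arm
import cv2,numpy as np
np.set_printoptions(precision=4,suppress=True)
for n in("side","top"):
    cv2.imwrite(f"pics/{n}0.png",arm.read_camera(n)[:,:,::-1]); m=arm.camera_model(n); print(n,m["mtx"],m["extrinsics"])
print(arm.state(), arm.grasp_offset)
E
```

```text
side [[538.5762   0.     312.8298]
 [  0.     538.5762 241.0406]
 [  0.       0.       1.    ]] [[-0.8803 -0.336   0.3349  0.0887]
 [-0.4744  0.6229 -0.6221  0.8601]
 [ 0.0004 -0.7065 -0.7078  1.051 ]
 [ 0.      0.      0.      1.    ]]
top [[457.7984   0.     324.0427]
 [  0.     457.7984 235.799 ]
 [  0.       0.       1.    ]] [[ 0.0006 -0.9923  0.1235  0.4209]
 [-1.     -0.0003  0.002   0.0029]
 [-0.0019 -0.1235 -0.9923  0.9808]
 [ 0.      0.      0.      1.    ]]
{'clock': 0.1, 'joint_positions': array([-1.4683,  0.1815,  1.6079, -0.    ,  1.3538, -0.2063]), 'dq': array([-0.0002, -0.0027, -0.0024,  0.0021, -0.0005,  0.001 ]), 'effort': array([  0.0006, -43.4818, -34.2695,   0.0703,   0.034 ,  -0.    ]), 'ee_pos': array([ 0.1747, -0.5473,  0.209 ]), 'tcp_rot': array([ 0.6987,  0.1093, -0.6987,  0.1082]), 'contact_force': array([ 0.1789,  0.3112, -0.3433]), 'ft_torque': array([ 0.0348,  0.0036, -0.0594]), 'grip_width': 0.08828347342828026} 0.0187
```

View pics/top0.png

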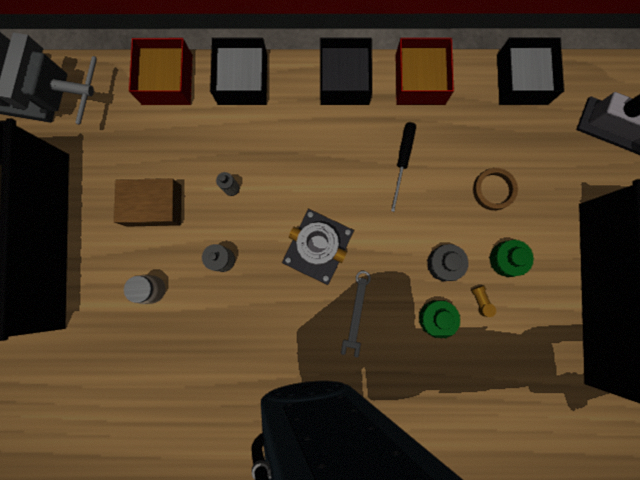

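View pics/side0.png

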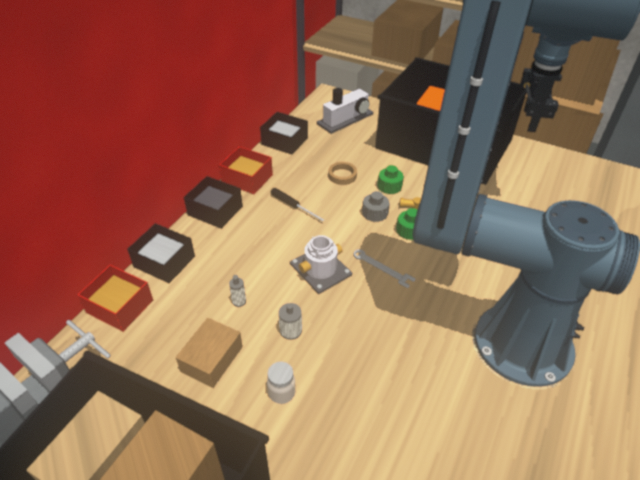

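The top view shows the housing at about (318,243), the grey cap at (448,262), and green look-alike caps at (514,258) and (440,319). The slim cartridge is at (228,184), the fat one at (218,257) and the jar at (141,289). I'll enlarge these.

Run:
```python
import cv2,numpy as np
def crop(f,x,y,w,h,s):
    i=cv2.imread(f)[y:y+h,x:x+w]; return cv2.resize(i,None,fx=s,fy=s,interpolation=cv2.INTER_CUBIC)
t="pics/top0.png"; s="pics/side0.png"
a=np.hstack([crop(t,195,160,66,50,6),crop(t,285,215,66,50,6)])
b=np.hstack([crop(t,415,235,66,50,6),crop(t,185,232,66,50,6)])
cv2.imwrite("pics/c1.png",np.vstack([a,b]))
a=np.hstack([crop(s,205,265,66,50,6),crop(s,288,230,66,50,6)])
b=np.hstack([crop(s,345,180,66,50,6),crop(s,258,295,66,50,6)])
cv2.imwrite("pics/c2.png",np.vstack([a,b]))
```

```text
(no output)
```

View pics/c1.png

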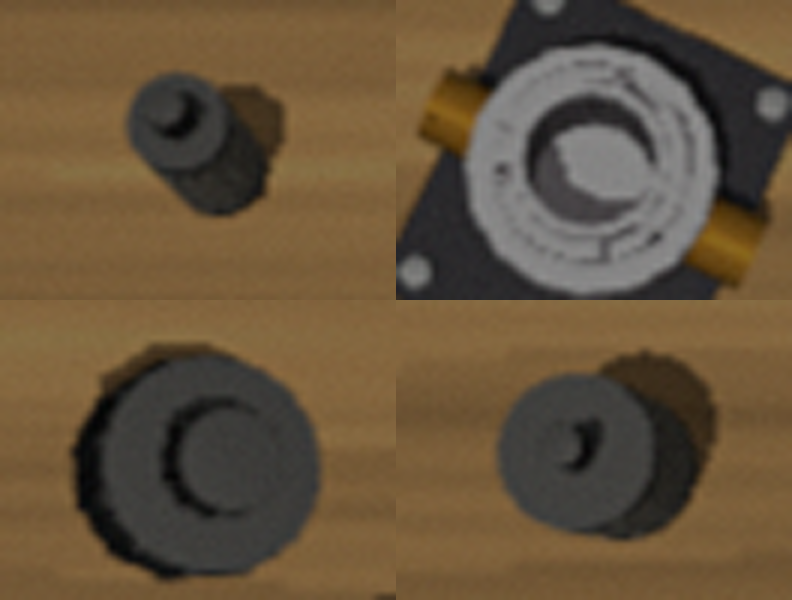

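View pics/c2.png

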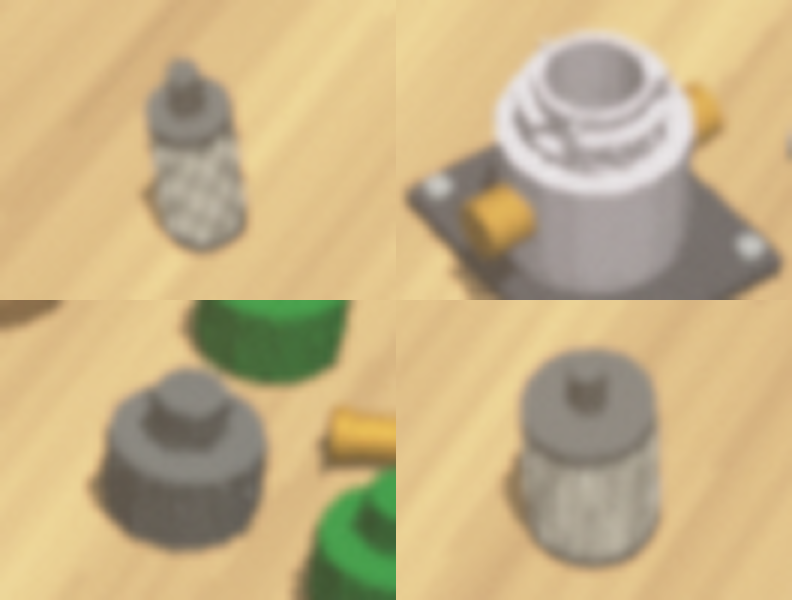

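```bash
cat > h.py <<'E'
from plant import arm
import numpy as np, cv2
np.set_printoptions(precision=4,suppress=True)
def ray(n,u,v):
    m=arm.camera_model(n);E=m["extrinsics"];d=E[:3,:3]@np.linalg.solve(m["mtx"],[u,v,1.]);return E[:3,3],d
def atz(n,u,v,z):
    o,d=ray(n,u,v);return o+d*(z-o[2])/d[2]
def tri(a,b):
    (o1,d1),(o2,d2)=ray("top",*a),ray("side",*b)
    s=np.linalg.lstsq(np.c_[d1,-d2],o2-o1,rcond=None)[0];p,q=o1+d1*s[0],o2+d2*s[1];return (p+q)/2,np.linalg.norm(p-q)
def proj(n,p):
    m=arm.camera_model(n);E=m["extrinsics"];c=E[:3,:3].T@(np.array(p)-E[:3,3]);q=m["mtx"]@c;return q[:2]/q[2]
def pic(name,f,x=0,y=0,w=640,h=480,s=1):
    i=arm.read_camera(name)[y:y+h,x:x+w,::-1];cv2.imwrite("pics/"+f,cv2.resize(i,None,fx=s,fy=s,interpolation=cv2.INTER_CUBIC))
def st():
    s=arm.state();from scipy.spatial.transform import Rotation as R
    M=R.from_quat(s["tcp_rot"]).as_matrix();print("t",s["clock"],"p",s["ee_pos"],"F",s["contact_force"],"T",s["ft_torque"],"w",s["grip_width"],"q",s["joint_positions"]);print(M);return s,M
E
python3 - <<'E'
from h import *
for n,t,s,z in [("body",(224.1,179.6),(236.3,283),.072),("stem",(222.6,178),(235.2,276),.094),("skirt",(450,262),(376,202),.045),("knob",(453.2,261.4),(376.4,195.4),.07),("rim",(317.3,241.4),(320.7,242),.102)]:
    print(n,atz("top",*t,z),atz("side",*s,z),tri(t,s))
print("shoulder",atz("top",317.4,242.7,.075))
st()
E
```

```text
body [0.649  0.2079 0.072 ] [0.6454 0.2106 0.072 ] (array([0.6488, 0.2083, 0.0682]), np.float64(0.002348353904175094))
stem [0.6467 0.206  0.094 ] [0.6474 0.2084 0.094 ] (array([0.648 , 0.2068, 0.0917]), np.float64(0.0013576225776104347))
skirt [ 0.4834 -0.2528  0.045 ] [ 0.481  -0.2475  0.045 ] (array([ 0.4837, -0.2546,  0.0385]), np.float64(0.0003923812022999453))
knob [ 0.483  -0.2523  0.07  ] [ 0.4816 -0.2465  0.07  ] (array([ 0.4838, -0.254 ,  0.0635]), np.float64(0.000832324227434724))
rim [0.5193 0.0177 0.102 ] [0.5189 0.0197 0.102 ] (array([0.5197, 0.0178, 0.0998]), np.float64(0.0003523397016544501))
shoulder [0.5198 0.0179 0.075 ]
t 0.1 p [ 0.1747 -0.5473  0.209 ] F [ 0.1789  0.3112 -0.3433] T [ 0.0348  0.0036 -0.0594] w 0.08828347342828026 q [-1.4683  0.1815  1.6079 -0.      1.3538 -0.2063]
[[-0.0002  0.3039 -0.9527]
 [ 0.0016 -0.9527 -0.3039]
 [-1.     -0.0015 -0.0003]]
```

Candidates:
- **Grey cap:** grey at top (448,262). The green ones at (514,258) and (440,319) are excluded.
- **Slim cartridge:** (228,184), against the fat one at (218,257) and the jar at (141,289). In the crop its body is 34 mm wide.

Positions: slim cartridge (0.648, 0.2075), rim (0.519, 0.018), cap (0.483, -0.252). I'll first turn the tool so its y axis lies along world x.

apply_moves:
  motion:
    - [[0,0,0,-8.5,0.3],[0,0,0,-8.5,0.3],[0,0,0,-8.5,0.3],[0,0,0,-8.5,0.3],[0,0,0,-8.5,0.3],[0,0,0,-8.5,0.3],[0,0,0,-8.5,0.3],[0,0,0,-8.5,0.3],[0,0,0,-4.3,0.3],[0,0,0,0,0.3]]
  newtons: 20

```text
clock: 1.1
ee_pos: [0.1747, -0.5475, 0.2093]
tcp_rot: [0.5, 0.5, -0.5, 0.5]
contact_force: [-0.2, 0.2, -0.5]
grip_width: 0.0618
```

```bash
python3 -c "
from h import *
st()"
```

```text
t 1.1 p [ 0.1747 -0.5475  0.2093] F [-0.2157  0.1642 -0.5022] T [-0.0013 -0.0327  0.0394] w 0.061804107174367275 q [-1.4683  0.1812  1.6075 -0.      1.3538 -1.4687]
[[-0.0001  1.      0.0004]
 [ 0.001   0.0004 -1.    ]
 [-1.     -0.0001 -0.001 ]]
```

apply_moves:
  motion:
    - [[0,26,-41,0,0.3],[0,26,-41,0,0.3],[0,26,-41,0,0.3],[0,26,-41,0,0.3],[0,26,-41,0,0.3],[0,26,-41,0,0.3],[0,26,-41,0,0.3],[0,26,-41,0,0.3],[0,26,-41,0,0.3],[0,26,-41,0,0.3],[0,26,-41,0,0.5],[0,26,-41,0,0.5]]

```text
clock: 2.3
ee_pos: [0.4875, -0.0538, 0.2099]
tcp_rot: [0.501, 0.499, -0.501, 0.5]
contact_force: [0.5, -1.2, 0.1]
grip_width: 0.0475
```

apply_moves:
  motion:
    - [[0,26,-41,0,0.55],[0,26,-41,0,0.55],[0,26,-41,0,0.55],[0,26,-41,0,0.55],[0,26,-41,0,0.55],[0,26,-41,0,0.55],[0,5,-17,0,0.55],[30,0,0,0,0.55],[30,0,0,0,0.55],[20,0,0,0,0.55],[0,0,0,0,0.55]]

```text
clock: 3.4
ee_pos: [0.6447, 0.2062, 0.1255]
tcp_rot: [-0.498, -0.501, 0.503, -0.498]
contact_force: [-1.3, -0.0, -0.5]
grip_width: 0.0398
```

```bash
python3 -c "
from h import *
s,M=st()
p=s['ee_pos']
for n in('top','side'): print(n,proj(n,p),proj(n,[.648,.2075,.094]))
pic('side','s1.png',180,190,130,130,5)
pic('top','t1.png',170,120,130,110,5)"
```

```text
t 3.4 p [0.6447 0.2062 0.1255] F [-1.3411 -0.0333 -0.5291] T [-0.0225 -0.0718  0.0183] w 0.039760079914998886 q [ 0.1347  0.4838  1.3906 -0.0003  1.275   0.1368]
[[-0.0078  1.     -0.0019]
 [-0.0013 -0.0019 -1.    ]
 [-1.     -0.0078  0.0014]]
top [218.8209 174.9449] [221.8547 177.3769]
side [235.325  266.7814] [235.1997 275.638 ]
```

View pics/s1.png

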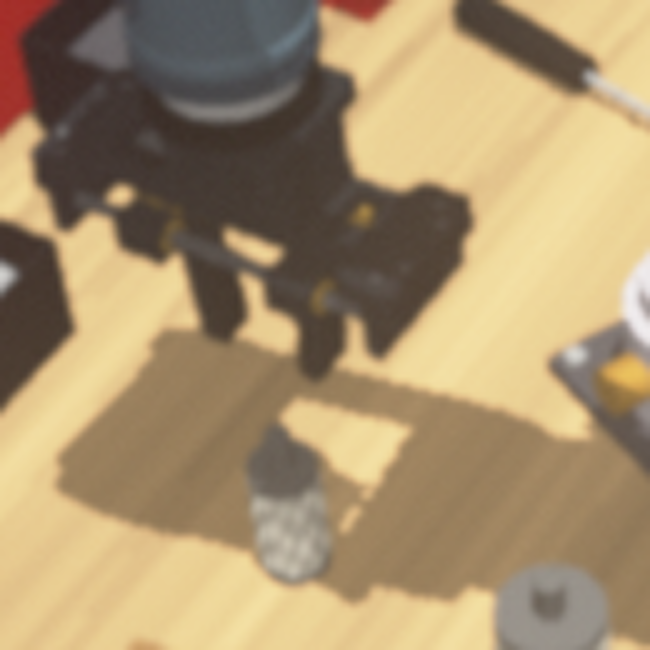

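View pics/t1.png

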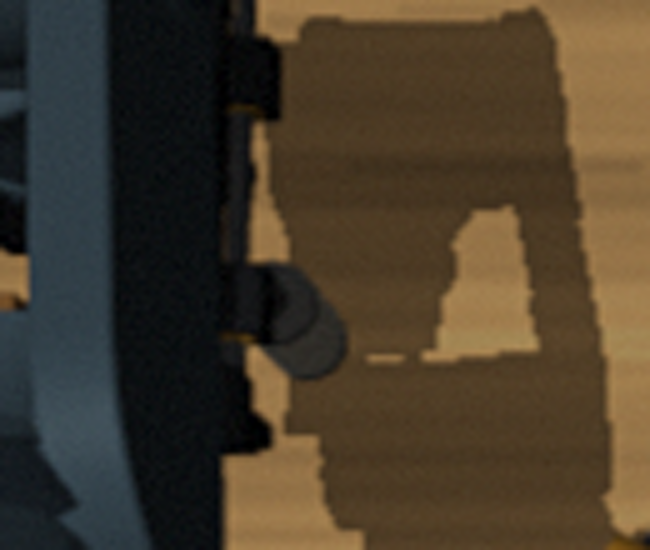

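The cartridge is below the fingers, with its stem at about side (235,276). I'll align and lower.

apply_moves:
  motion:
    - [[0,0,0,0,0.6],[0,3,-1,0,0.6],[20,0,0,0,0.6],[20,0,0,0,0.6],[0,0,0,0,0.6],[0,0,0,0,0.6]]

```text
clock: 4.1
ee_pos: [0.6512, 0.2081, 0.0906]
tcp_rot: [0.5, 0.5, -0.5, 0.5]
contact_force: [-0.2, -0.0, 0.7]
grip_width: 0.0355
```

```bash
python3 -c "
from h import *
s,M=st()
pic('side','s2.png',190,230,100,80,7)"
```

```text
t 4.1 p [0.6512 0.2081 0.0906] F [-0.1523 -0.0047  0.6737] T [-0.0031 -0.138   0.0154] w 0.035502586647884665 q [ 0.1362  0.5299  1.3993 -0.      1.2119  0.1365]
[[ 0.0005  1.     -0.0003]
 [ 0.0001 -0.0003 -1.    ]
 [-1.      0.0005 -0.0001]]
```

View pics/s2.png

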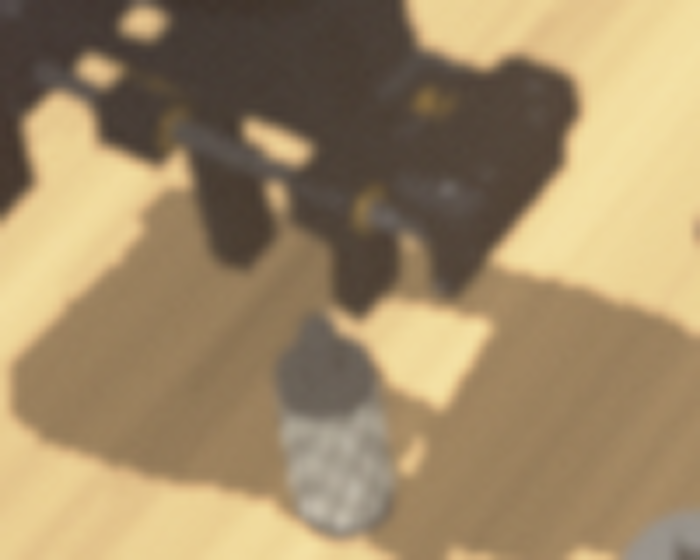

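```bash
python3 -c "
from h import *
p=arm.state()['ee_pos']; print(proj('side',p))
for dz in (.005,.01,.015,.02): print(dz,proj('side',p+[0,0,dz]))
print(proj('side',p+[.0178,0,.01]),proj('side',p-[.0178,0,-.01]))"
```

```text
[233.7974 276.0128]
0.005 [233.578 274.612]
0.01 [233.3574 273.2033]
0.015 [233.1356 271.7868]
0.02 [232.9125 270.3623]
[227.0958 270.5204] [239.6783 275.9116]
```

apply_moves:
  motion:
    - [[0,-3,0,0,0.6],[9,0,0,0,0.6],[0,0,0,0,0.7],[0,0,0,0,0.75],[0,0,0,0,0.75]]

```text
clock: 4.65
ee_pos: [0.6479, 0.2081, 0.0809]
tcp_rot: [0.5, 0.5, -0.5, 0.5]
contact_force: [0.4, -0.0, 0.6]
grip_width: 0.0219
```

```bash
python3 -c "
from h import *
s,M=st()
p=s['ee_pos']; print(proj('side',p))
pic('side','s3.png',190,230,100,80,7)"
```

```text
t 4.65 p [0.6479 0.2081 0.0809] F [ 0.3566 -0.0079  0.5569] T [-0.0167 -0.1021  0.039 ] w 0.021922725163856963 q [ 0.1369  0.5351  1.4131 -0.      1.1933  0.137 ]
[[ 0.0001  1.     -0.0001]
 [-0.     -0.0001 -1.    ]
 [-1.      0.0001  0.    ]]
[235.633  279.4823]
```

View pics/s3.png

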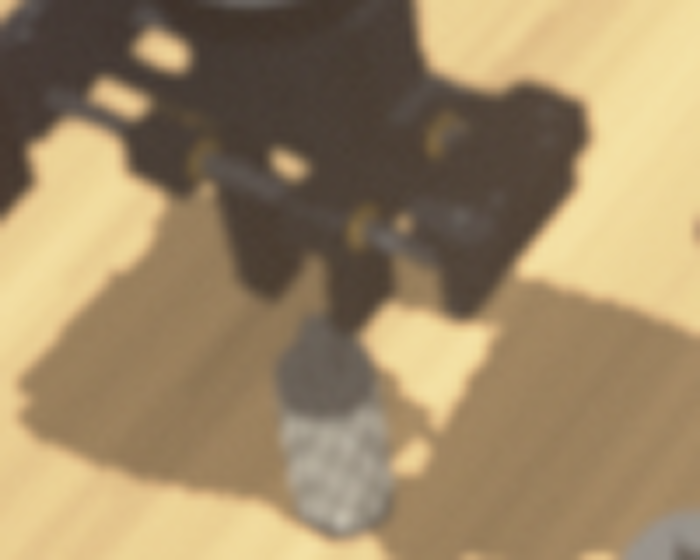

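apply_moves:
  motion:
    - [[7,0,0,0,0.75],[0,0,0,0,0.9],[0,0,0,0,0.9],[0,0,0,0,0.9],[0,0,0,0,0.9]]

```text
clock: 5.2
ee_pos: [0.648, 0.2082, 0.0739]
tcp_rot: [0.5, 0.5, -0.5, 0.5]
contact_force: [0.3, -0.4, 0.1]
grip_width: 0.0084
```

```bash
python3 -c "
from h import *
s,M=st()
p=s['ee_pos']; print(proj('side',p))
pic('side','s4.png',190,230,100,80,7)"
```

```text
t 5.2 p [0.648  0.2082 0.0739] F [ 0.3099 -0.4159  0.1317] T [-0.0036 -0.1659  0.0061] w 0.008413175694061734 q [ 0.1369  0.5434  1.4163 -0.      1.1817  0.137 ]
[[ 0.0002  1.     -0.0001]
 [ 0.     -0.0001 -1.    ]
 [-1.      0.0002 -0.    ]]
[235.9063 281.3847]
```

View pics/s4.png

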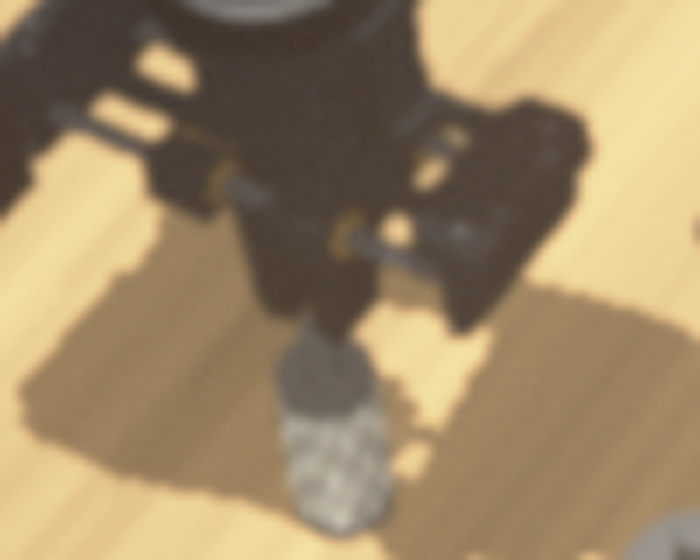

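The opening is 8.4 mm, so the fingers did not take the 14 mm stem. I'll look from above.

```bash
python3 -c "
from h import *
s=arm.state()
p=s['ee_pos']; print(proj('side',p),proj('side',p+[0,-.01,0]),proj('side',p+[.01,0,0]),proj('side',p+[0,0,.01]))
print('top',proj('top',p),proj('top',p+[0,-.01,0]),proj('top',p+[.01,0,0]),proj('top',p+[0,0,.01]),proj('top',[.648,.2075,.094]))
pic('top','t4.png',180,130,100,80,7)"
```

```text
[235.904 281.375] [238.2545 278.581 ] [232.422  279.8647] [235.4796 278.6196]
top [223.7326 179.8577] [228.6621 179.8581] [223.8686 175.0448] [222.6393 178.6379] [221.8547 177.3769]
```

View pics/t4.png

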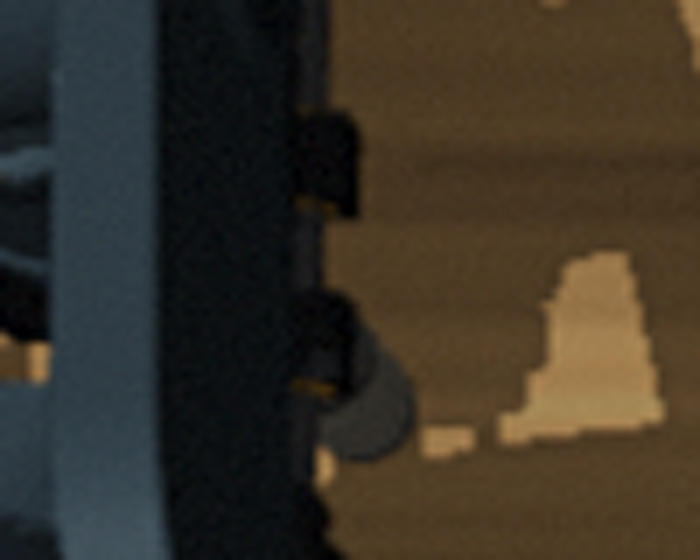

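The fingers closed on nothing and the cartridge has not moved. In the side picture the tips sit about 20 mm higher than the TCP projection. I'll open wider than the body, so the fingers can pass it safely, lower, and close. The width will show what they hold.

apply_moves:
  motion:
    - [[0,0,0,0,0.5],[0,0,0,0,0.5],[0,0,0,0,0.5],[0,0,0,0,0.5],[0,0,0,0,0.5],[12,0,0,0,0.5],[0,0,0,0,0.5],[0,0,0,0,0.5]]

```text
clock: 6.1
ee_pos: [0.6471, 0.208, 0.0607]
tcp_rot: [-0.5, -0.5, 0.501, -0.5]
contact_force: [1.0, 0.6, -0.1]
grip_width: 0.0442
```

```bash
python3 -c "
from h import *
s,M=st()
p=s['ee_pos']; print(proj('side',p))
pic('side','s5.png',190,230,100,80,7)"
```

```text
t 6.1 p [0.6471 0.208  0.0607] F [ 0.957   0.5927 -0.0549] T [-0.0225 -0.1002  0.04  ] w 0.044248085546078904 q [0.1368 0.5592 1.4222 0.     1.1621 0.137 ]
[[-0.0019  1.     -0.0001]
 [-0.0002 -0.0001 -1.    ]
 [-1.     -0.0019  0.0002]]
[236.7894 285.078 ]
```

View pics/s5.png

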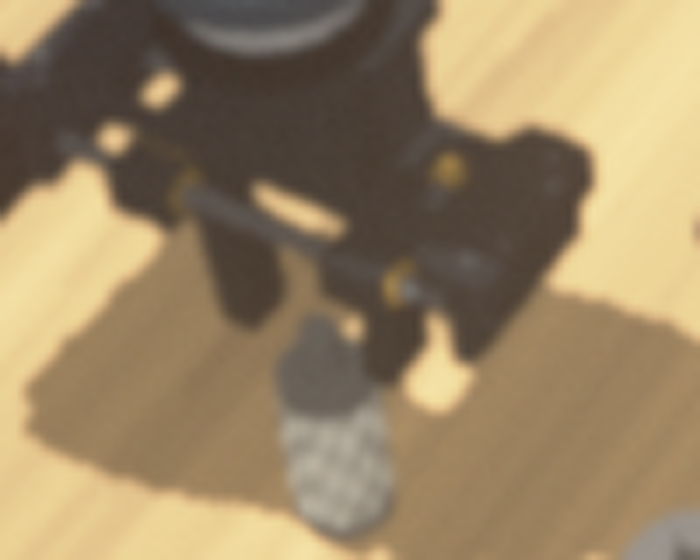

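apply_moves:
  motion:
    - [[0,0,0,0,0.9],[0,0,0,0,0.9],[0,0,0,0,0.9],[0,0,0,0,0.9],[0,0,0,0,0.9],[0,0,0,0,0.9]]

```text
clock: 6.75
ee_pos: [0.6481, 0.2081, 0.062]
tcp_rot: [0.5, 0.5, -0.5, 0.5]
contact_force: [-0.1, -0.3, 0.5]
grip_width: 0.0121
```

```bash
python3 -c "
from h import *
s,M=st()
pic('side','s6.png',190,230,100,80,7)"
```

```text
t 6.75 p [0.6481 0.2081 0.062 ] F [-0.0877 -0.2777  0.4602] T [-0.0289 -0.117   0.0106] w 0.012094033023711008 q [0.1368 0.5579 1.4212 0.     1.1621 0.137 ]
[[ 0.0004  1.     -0.0002]
 [ 0.0001 -0.0002 -1.    ]
 [-1.      0.0004 -0.0001]]
```

View pics/s6.png

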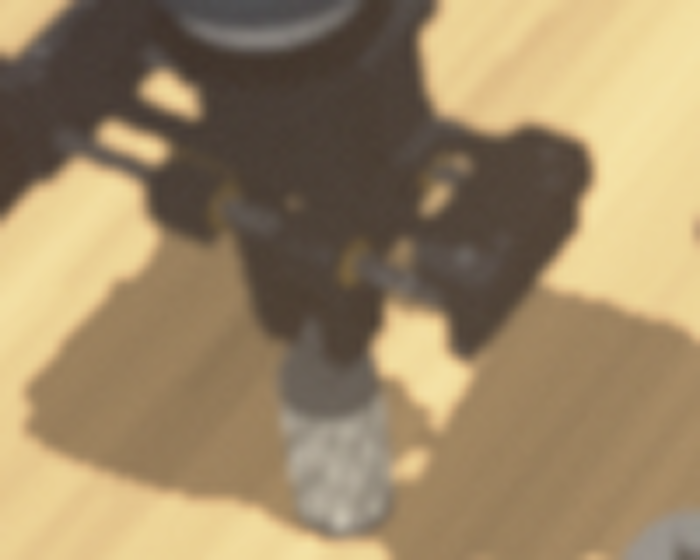

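apply_moves:
  motion:
    - [[0,0,0,0,1],[0,0,0,0,1],[0,0,0,0,1]]

```text
clock: 7.1
ee_pos: [0.6481, 0.2081, 0.062]
tcp_rot: [0.5, 0.5, -0.5, 0.5]
contact_force: [1.2, -0.6, 0.8]
grip_width: 0.0117
```

The fingers stopped at about 12 mm, close to the stem's width. I'll test with a lift.

apply_moves:
  motion:
    - [[-10,0,0,0,1],[-20,0,0,0,1],[0,0,0,0,1]]

```text
clock: 7.4
ee_pos: [0.6498, 0.2085, 0.095]
tcp_rot: [0.501, 0.499, -0.499, 0.501]
contact_force: [0.8, 0.4, -0.8]
grip_width: 0.0117
```

```bash
python3 -c "
from h import *
s,M=st()
pic('side','s7.png',190,210,100,100,6)
pic('top','t7.png',180,130,100,80,7)"
```

```text
t 7.4 p [0.6498 0.2085 0.095 ] F [ 0.8034  0.3946 -0.8475] T [ 0.0098 -0.1529 -0.0039] w 0.011667538850155375 q [0.137  0.5193 1.4051 0.     1.2123 0.137 ]
[[ 0.0048  1.     -0.    ]
 [ 0.0007 -0.     -1.    ]
 [-1.      0.0048 -0.0007]]
```

View pics/s7.png

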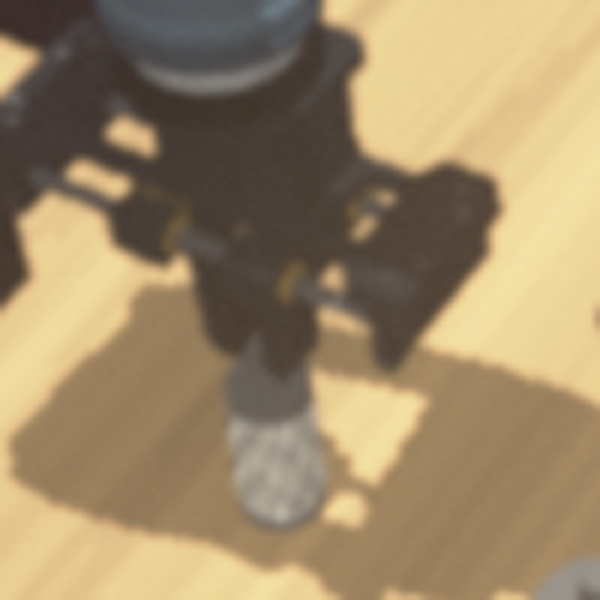

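View pics/t7.png

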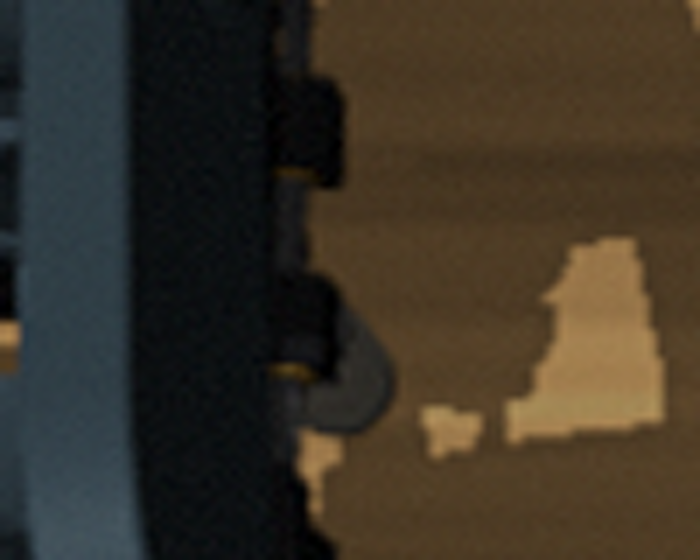

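The cartridge came up upright, but the tips hold only the stem's very end: 11.7 mm opening, with the tips seen well above the body. I'll set it back down and regrip lower.

apply_moves:
  motion:
    - [[20,0,0,0,1],[9,0,0,0,1],[1,0,0,0,1],[0,0,0,0,0.5],[0,0,0,0,0.5],[0,0,0,0,0.5],[0,0,0,0,0.5],[0,0,0,0,0.5],[0,0,0,0,0.5],[0,0,0,0,0.5]]

```text
clock: 8.5
ee_pos: [0.6479, 0.2081, 0.0619]
tcp_rot: [0.5, 0.5, -0.5, 0.5]
contact_force: [0.9, -0.1, -0.6]
grip_width: 0.0442
```

```bash
python3 -c "
from h import *
s,M=st()
p=s['ee_pos'];print(proj('side',p))
i=arm.read_camera('side')[245:305,200:280,::-1]
cv2.imwrite('pics/s8.png',cv2.resize(i,None,fx=10,fy=10,interpolation=cv2.INTER_CUBIC))
"
```

```text
t 8.5 p [0.6479 0.2081 0.0619] F [ 0.9496 -0.0908 -0.5886] T [-0.0134 -0.0765 -0.0379] w 0.04422787617667298 q [0.1368 0.558  1.4214 0.0001 1.1621 0.137 ]
[[ 0.0001  1.     -0.0002]
 [ 0.0001 -0.0002 -1.    ]
 [-1.      0.0001 -0.0001]]
[236.4516 284.6851]
```

View pics/s8.png

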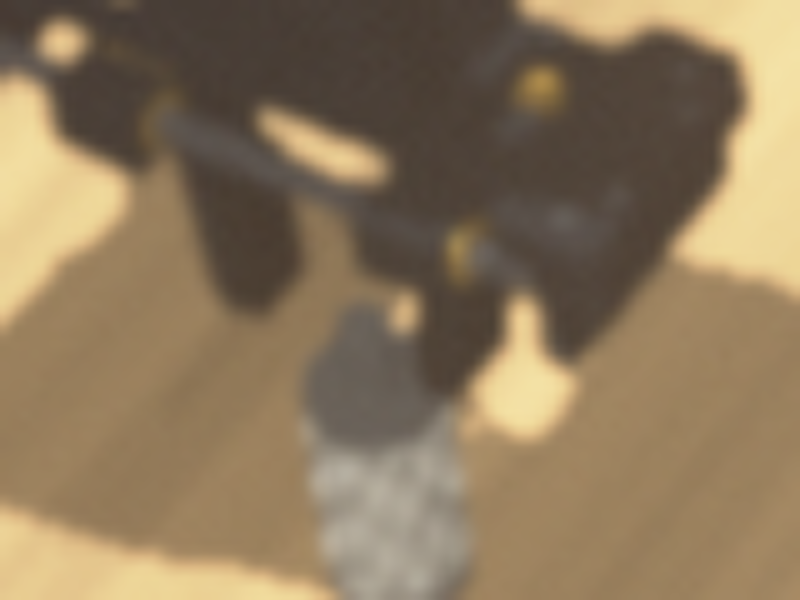

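Inner tip edges centre at side px (236,277.5) against the TCP projection (236.5,284.7), so the real tips are about 25 mm above the reported TCP. I'll lower 4 mm (tips at about z 0.083) and grip.

apply_moves:
  motion:
    - [[4,0,0,0,0.5],[0,0,0,0,1],[0,0,0,0,1],[0,0,0,0,1],[0,0,0,0,1],[0,0,0,0,1],[0,0,0,0,1],[0,0,0,0,1],[0,0,0,0,1],[0,0,0,0,1]]
  newtons: 20

```text
clock: 9.55
ee_pos: [0.6479, 0.2081, 0.0579]
tcp_rot: [0.5, 0.5, -0.5, 0.5]
contact_force: [0.6, 0.8, -0.1]
grip_width: 0.0128
```

```bash
python3 -c "
from h import *
s,M=st()
p=s['ee_pos'];print(proj('side',p))
i=arm.read_camera('side')[245:305,200:280,::-1]
cv2.imwrite('pics/s9.png',cv2.resize(i,None,fx=10,fy=10,interpolation=cv2.INTER_CUBIC))
"
```

```text
t 9.55 p [0.6479 0.2081 0.0579] F [ 0.5768  0.763  -0.1311] T [-0.0498 -0.0742  0.0593] w 0.01282296205046099 q [0.1368 0.563  1.4229 0.     1.1557 0.137 ]
[[ 0.      1.     -0.0002]
 [ 0.     -0.0002 -1.    ]
 [-1.      0.     -0.    ]]
[236.6161 285.7574]
```

View pics/s9.png

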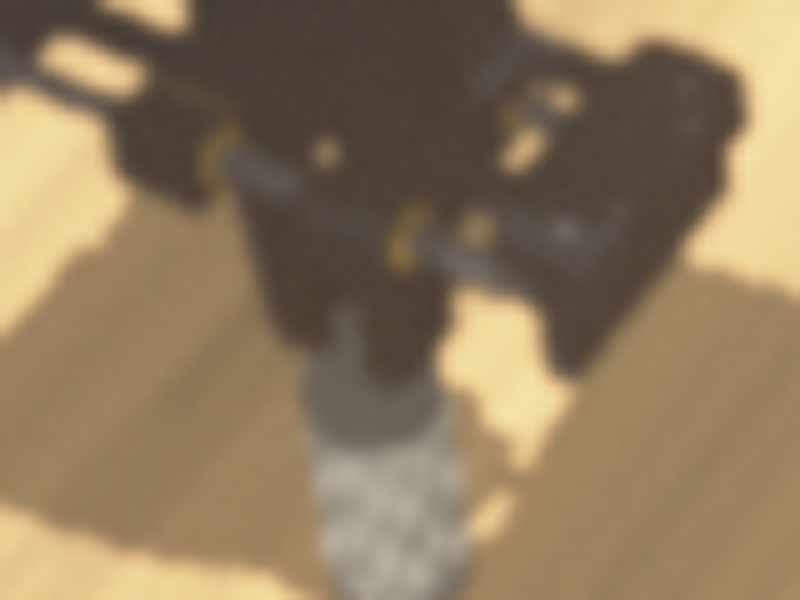

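apply_moves:
  motion:
    - [[-15,0,0,0,1],[-40,0,0,0,1],[-40,0,0,0,1],[-40,0,0,0,1],[0,-20,30,0,1],[0,-26,38,0,1],[0,-26,38,0,1],[0,-26,38,0,1],[0,-20,30,0,1],[0,-10.6,16,0,1],[0,0,0,0,1],[0,0,0,0,1]]

```text
clock: 10.8
ee_pos: [0.5197, 0.0181, 0.1939]
tcp_rot: [0.501, 0.499, -0.5, 0.5]
contact_force: [-0.3, -0.1, -1.8]
grip_width: 0.0128
```

```bash
python3 -c "
from h import *
s,M=st()
pic('side','s10.png',260,160,120,130,5)
pic('top','t10.png',255,190,110,100,6)
"
```

```text
t 10.8 p [0.5197 0.0181 0.1939] F [-0.2574 -0.1208 -1.8336] T [-0.0694 -0.0781  0.0049] w 0.012780893916317551 q [-0.194   0.0715  1.7621  0.0005  1.3063 -0.1929]
[[ 0.0017  1.     -0.0012]
 [ 0.0001 -0.0012 -1.    ]
 [-1.      0.0017 -0.0001]]
```

View pics/s10.png

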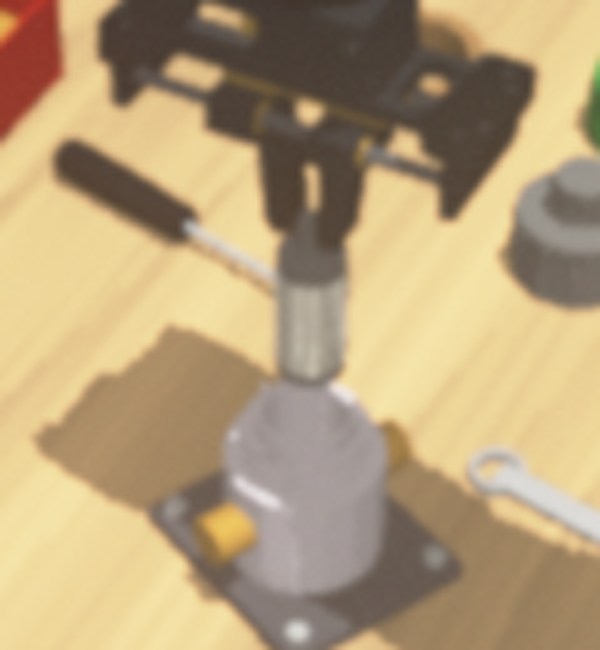

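View pics/t10.png

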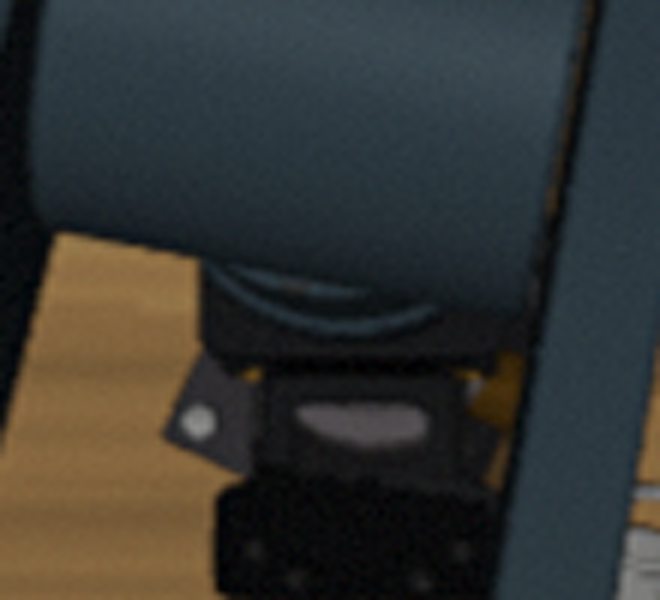

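```bash
python3 -c "
from h import *
for z in(.136,.208): print(z,proj('side',[.5193,.0183,z]))
"
```

```text
0.136 [320.9894 231.7629]
0.208 [321.3315 209.7243]
```

```bash
python3 -c "
from h import *
i=arm.read_camera('side')[195:255,285:365,::-1]
cv2.imwrite('pics/s11.png',cv2.resize(i,None,fx=10,fy=10,interpolation=cv2.INTER_CUBIC))
def ell(p,r):
    a=np.linspace(0,6.28,100);q=np.array([proj('side',np.array(p)+[r*np.cos(t),r*np.sin(t),0]) for t in a]);return q.min(0),q.max(0)
print(ell([.5197,.0181,.136],.017)); print(ell([.5197,.0181,.208],.017)); print('neck',ell([.5193,.0183,.102],.025),ell([.5193,.0183,.075],.041))
print(arm.state()['ee_pos'])
"
```

```text
(array([313.9243, 226.863 ]), array([327.8427, 236.541 ]))
(array([313.9817, 204.8406]), array([328.4609, 214.4901]))
neck (array([310.7856, 234.5585]), array([330.8914, 248.8009])) (array([304.4656, 237.7088]), array([336.9796, 261.0664]))
[0.5198 0.019  0.1931]
```

View pics/s11.png

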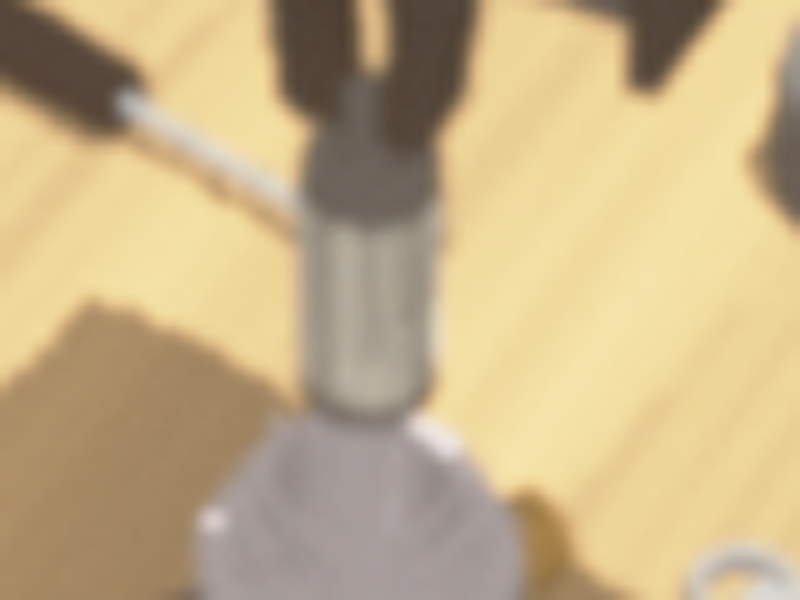

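The cartridge is upright over the bore. Its foot ellipse bottom is at (321.3,236.4), predicted (320.9,236.5). I'll insert it.

apply_moves:
  motion:
    - [[20,0,0,0,1],[20,0,0,0,1],[15,0,0,0,1],[15,0,0,0,1],[15,0,0,0,1],[10,0,0,0,1],[8,0,0,0,1],[4,0,0,0,1],[0,0,0,0,1]]

```text
clock: 11.85
ee_pos: [0.5191, 0.0184, 0.0855]
tcp_rot: [0.5, 0.5, -0.5, 0.5]
contact_force: [-0.1, 0.2, -1.0]
grip_width: 0.013
```

```bash
python3 -c "
from h import *
s,M=st()
i=arm.read_camera('side')[205:265,280:360,::-1]
cv2.imwrite('pics/s12.png',cv2.resize(i,None,fx=10,fy=10,interpolation=cv2.INTER_CUBIC))
"
```

```text
t 11.85 p [0.5191 0.0184 0.0855] F [-0.1412  0.1976 -1.043 ] T [-0.0602 -0.0764  0.0552] w 0.012975864797141082 q [-0.1934  0.2099  1.8474  0.      1.085  -0.1936]
[[-0.0007  1.      0.0002]
 [ 0.0002  0.0002 -1.    ]
 [-1.     -0.0007 -0.0002]]
```

View pics/s12.png

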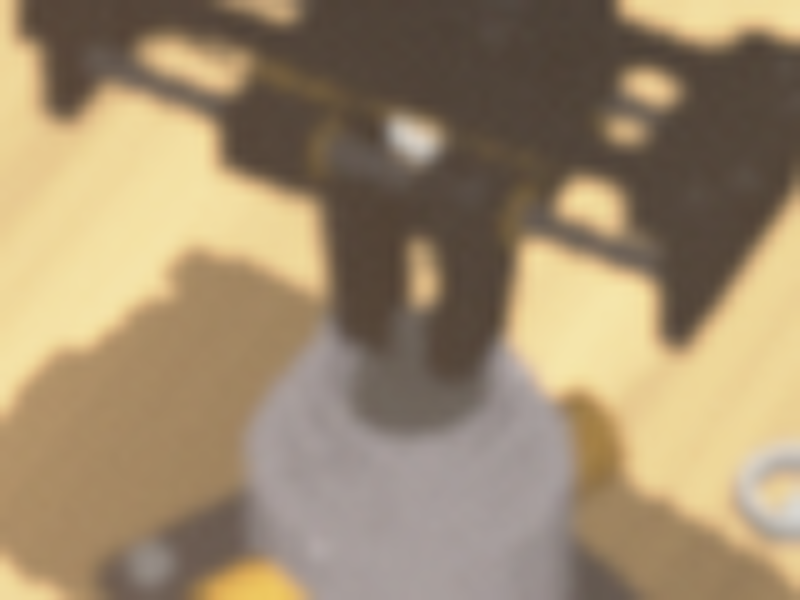

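It is in the bore with no side force. About 5 mm remain.

apply_moves:
  motion:
    - [[2,0,0,0,1],[1.5,0,0,0,1],[1,0,0,0,1],[0,0,0,0,1]]

```text
clock: 12.3
ee_pos: [0.5192, 0.0181, 0.0813]
tcp_rot: [0.5, 0.5, -0.5, 0.5]
contact_force: [0.1, 0.0, -1.3]
grip_width: 0.0126
```

apply_moves:
  motion:
    - [[0.5,0,0,0,1],[0.5,0,0,0,1],[0,0,0,0,1]]

```text
clock: 12.6
ee_pos: [0.5192, 0.0181, 0.0803]
tcp_rot: [-0.5, -0.5, 0.5, -0.5]
contact_force: [0.5, 0.1, -1.1]
grip_width: 0.0124
```

apply_moves:
  motion:
    - [[0,0,0,0,0.7],[0,0,0,0,0.6],[0,0,0,0,0.5],[0,0,0,0,0.5],[0,0,0,0,0.5],[0,0,0,0,0.5],[-20,0,0,0,0.5],[-40,0,0,0,0.5],[-40,0,0,0,0.5]]

```text
clock: 13.5
ee_pos: [0.5184, 0.0183, 0.1807]
tcp_rot: [0.5, 0.501, -0.501, 0.499]
contact_force: [1.7, 0.1, -0.2]
grip_width: 0.0442
```

```bash
python3 -c "
from h import *
s,M=st()
i=arm.read_camera('side')[205:265,280:360,::-1]
cv2.imwrite('pics/s13.png',cv2.resize(i,None,fx=10,fy=10,interpolation=cv2.INTER_CUBIC))
print(proj('side',[.5192,.0181,.116]))
"
```

```text
t 13.5 p [0.5184 0.0183 0.1807] F [ 1.7042  0.0818 -0.164 ] T [-0.051  -0.1336  0.0013] w 0.04422124117494958 q [-0.1939  0.0852  1.7753 -0.      1.2834 -0.1937]
[[-0.0023  1.     -0.0002]
 [ 0.0004 -0.0002 -1.    ]
 [-1.     -0.0023 -0.0004]]
[320.9726 237.5483]
```

View pics/s13.png

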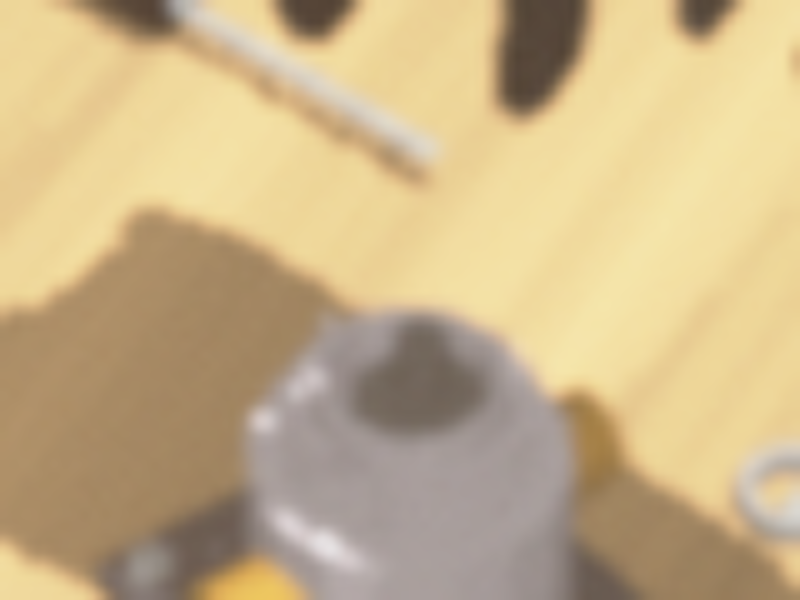

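The cartridge stands in the bore. Its stem top is at side (322,237.4), predicted (321,237.5) at z 0.116. Now the cap at about (0.483, -0.2515). I'll grip it once across y and once across x so that it is centred both ways.

apply_moves:
  motion:
    - [[0,-6,30,0,0.4],[0,-6,48,0,0.4],[0,-6,48,0,0.4],[0,-6,48,0,0.4],[0,-6,48,0,0.4],[0,-6,48,0,0.4],[0,0,0,8.5,0.4],[0,0,0,8.5,0.4],[0,0,0,8.5,0.4],[0,0,0,8.5,0.4],[0,0,0,8.5,0.4],[0,0,0,8.5,0.4]]

```text
clock: 14.75
ee_pos: [0.4832, -0.2519, 0.1801]
tcp_rot: [-0.667, -0.234, 0.667, -0.234]
contact_force: [-1.1, -0.7, -0.0]
grip_width: 0.0528
```

apply_moves:
  motion:
    - [[20,0,0,8.5,0.4],[30,0,0,8.5,0.4],[30,0,0,8.5,0.4],[30,0,0,8.5,0.4],[10,0,0,5,0.4],[0,0,0,0,0.4],[0,0,0,0,0.4]]

```text
clock: 15.45
ee_pos: [0.4834, -0.252, 0.0606]
tcp_rot: [0.707, 0.001, -0.707, 0.001]
contact_force: [-0.4, -0.4, 0.5]
grip_width: 0.0527
```

```bash
python3 -c "
from h import *
s,M=st()
p=s['ee_pos'];print(proj('side',p),proj('side',p+[0,0,.025]),proj('side',[.483,-.2515,.07]))
i=arm.read_camera('side')[150:225,330:430,::-1]
cv2.imwrite('pics/s14.png',cv2.resize(i,None,fx=8,fy=8,interpolation=cv2.INTER_CUBIC))
pic('top','t14.png',400,210,110,100,6)
"
```

```text
t 15.45 p [ 0.4834 -0.252   0.0606] F [-0.4298 -0.4408  0.4904] T [0.0299 0.0089 0.0079] w 0.05271883266886243 q [-0.6984  0.2994  1.7946  0.      1.0473  0.8701]
[[ 0.0002  0.0023 -1.    ]
 [-0.0002 -1.     -0.0023]
 [-1.      0.0002 -0.0002]]
[376.3026 196.6385] [377.0516 189.8065] [376.645 194.239]
```

View pics/s14.png

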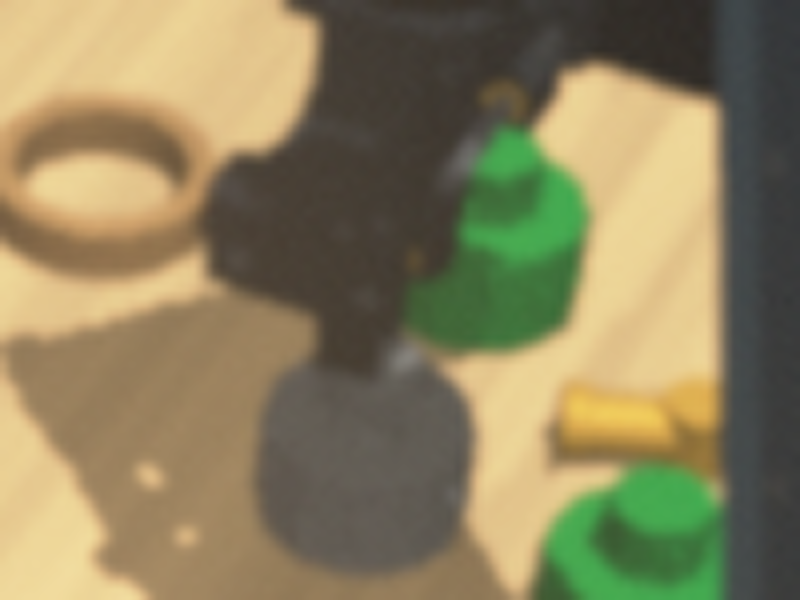

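View pics/t14.png

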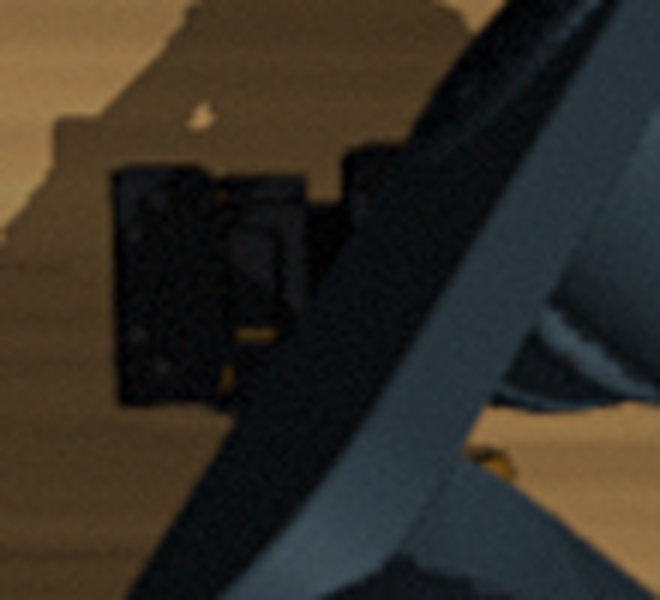

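apply_moves:
  motion:
    - [[15,0,0,0,0.4],[12,0,0,0,0.4],[6,0,0,0,0.4],[0,0,0,0,0.4]]

```text
clock: 15.95
ee_pos: [0.4821, -0.251, 0.0256]
tcp_rot: [-0.706, -0.001, 0.708, 0.001]
contact_force: [-0.0, -0.4, -0.2]
grip_width: 0.0534
```

```bash
python3 -c "
from h import *
s,M=st()
p=s['ee_pos']
i=arm.read_camera('side')[165:225,340:420,::-1]
cv2.imwrite('pics/s15.png',cv2.resize(i,None,fx=10,fy=10,interpolation=cv2.INTER_CUBIC))
"
```

```text
t 15.95 p [ 0.4821 -0.251   0.0256] F [-0.0195 -0.4201 -0.1801] T [0.0026 0.0295 0.015 ] w 0.05341957697389354 q [-0.6984  0.3556  1.8075  0.      0.9815  0.8723]
[[-0.0023  0.0001 -1.    ]
 [ 0.002  -1.     -0.0001]
 [-1.     -0.002   0.0023]]
```

View pics/s15.png

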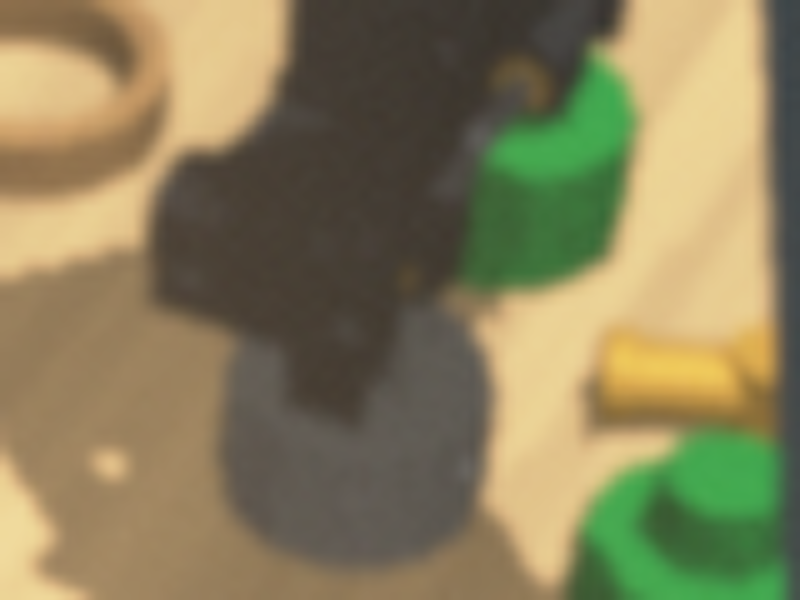

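apply_moves:
  motion:
    - [[0,0,0,0,0.7],[0,0,0,0,0.7],[0,0,0,0,0.7],[0,0,0,0,0.7],[0,0,0,0,0.7],[0,0,0,0,0.7]]
  newtons: 10

```text
clock: 16.6
ee_pos: [0.4835, -0.252, 0.0277]
tcp_rot: [0.707, -0.0, -0.707, 0.0]
contact_force: [0.5, 1.3, 2.3]
grip_width: 0.0354
```

The knob is gripped at 35.4 mm, so it is centred in y. I'll open, turn 90° back and grip across x.

apply_moves:
  motion:
    - [[0,0,0,0,0.4],[0,0,0,0,0.4],[0,0,0,0,0.4],[0,0,0,0,0.4],[0,0,0,-8.5,0.4],[0,0,0,-8.5,0.4],[0,0,0,-8.5,0.4],[0,0,0,-8.5,0.4],[0,0,0,-8.5,0.4],[0,0,0,-8.5,0.4],[0,0,0,-8.5,0.4],[0,0,0,-8.5,0.4]]

```text
clock: 17.8
ee_pos: [0.4831, -0.2519, 0.0272]
tcp_rot: [-0.585, -0.397, 0.585, -0.397]
contact_force: [-0.4, 0.2, -0.1]
grip_width: 0.0531
```

apply_moves:
  motion:
    - [[0,0,0,-8.5,0.4],[0,0,0,-8.5,0.4],[0,0,0,-5,0.4],[0,0,0,0,0.75],[0,0,0,0,0.75],[0,0,0,0,0.75],[0,0,0,0,0.75],[0,0,0,0,0.75],[0,0,0,0,0.75]]
  newtons: 40

```text
clock: 18.7
ee_pos: [0.4834, -0.2519, 0.0274]
tcp_rot: [0.5, 0.5, -0.5, 0.5]
contact_force: [2.2, -0.2, 0.9]
grip_width: 0.0351
```

```bash
python3 -c "
from h import *
s,M=st()
p=s['ee_pos']
i=arm.read_camera('side')[165:225,340:420,::-1]
cv2.imwrite('pics/s16.png',cv2.resize(i,None,fx=10,fy=10,interpolation=cv2.INTER_CUBIC))
"
```

```text
t 18.7 p [ 0.4834 -0.2519  0.0274] F [ 2.2079 -0.2085  0.8794] T [-0.0337 -0.2576 -0.0563] w 0.03512111200401779 q [-0.6984  0.3533  1.8061  0.0001  0.9818 -0.6979]
[[ 0.0003  1.     -0.0005]
 [-0.0002 -0.0005 -1.    ]
 [-1.      0.0003  0.0002]]
```

View pics/s16.png

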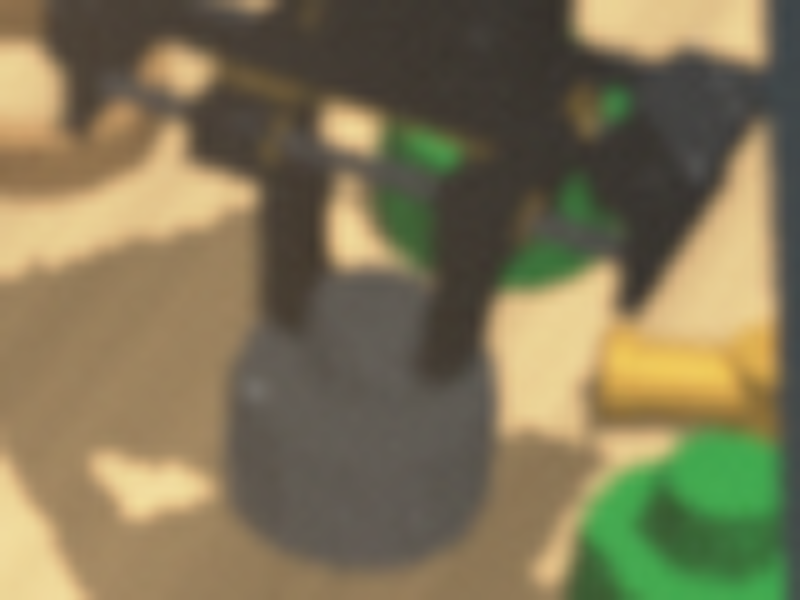

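The grip is good; the cap centre is TCP z + 7.6 mm. I'll lift and carry it over the neck.

apply_moves:
  motion:
    - [[-15,0,0,0,0.75],[-40,0,0,0,0.75],[-48,0,0,0,0.75],[-48,0,0,0,0.75],[0,4,-30,0,0.75],[0,6,-45,0,0.75],[0,6,-45,0,0.75],[0,6,-45,0,0.75],[0,6,-45,0,0.75],[0,5,-40,0,0.75],[0,3,-20,0,0.75],[0,0,0,0,0.75]]

```text
clock: 19.95
ee_pos: [0.5189, 0.0207, 0.1791]
tcp_rot: [0.499, 0.501, -0.499, 0.501]
contact_force: [-0.8, 0.2, -1.8]
grip_width: 0.0346
```

apply_moves:
  motion:
    - [[0,0,0,0,0.75],[0,0,0,0,0.75]]

```text
clock: 20.15
ee_pos: [0.5191, 0.0171, 0.1786]
tcp_rot: [-0.5, -0.5, 0.5, -0.5]
contact_force: [0.5, -0.3, -2.2]
grip_width: 0.0349
```

```bash
python3 -c "
from h import *
s,M=st()
p=s['ee_pos']
i=arm.read_camera('side')[195:270,270:370,::-1]
cv2.imwrite('pics/s17.png',cv2.resize(i,None,fx=8,fy=8,interpolation=cv2.INTER_CUBIC))
def ell(p,r):
    a=np.linspace(0,6.28,100);q=np.array([proj('side',np.array(p)+[r*np.cos(t),r*np.sin(t),0]) for t in a]);return q.min(0),q.max(0)
print(ell([p[0],p[1],p[2]-.0274],.0375),ell([.5193,.0183,.075],.041))
"
```

```text
t 20.15 p [0.5191 0.0171 0.1786] F [ 0.4878 -0.3411 -2.1783] T [ 0.0227 -0.0426  0.0173] w 0.034906736525913036 q [-0.1955  0.0873  1.7775 -0.0005  1.2767 -0.1943]
[[-0.      1.     -0.0011]
 [-0.0005 -0.0011 -1.    ]
 [-1.     -0.      0.0005]]
(array([305.888 , 216.5219]), array([336.8393, 237.8564])) (array([304.4656, 237.7088]), array([336.9796, 261.0664]))
```

View pics/s17.png

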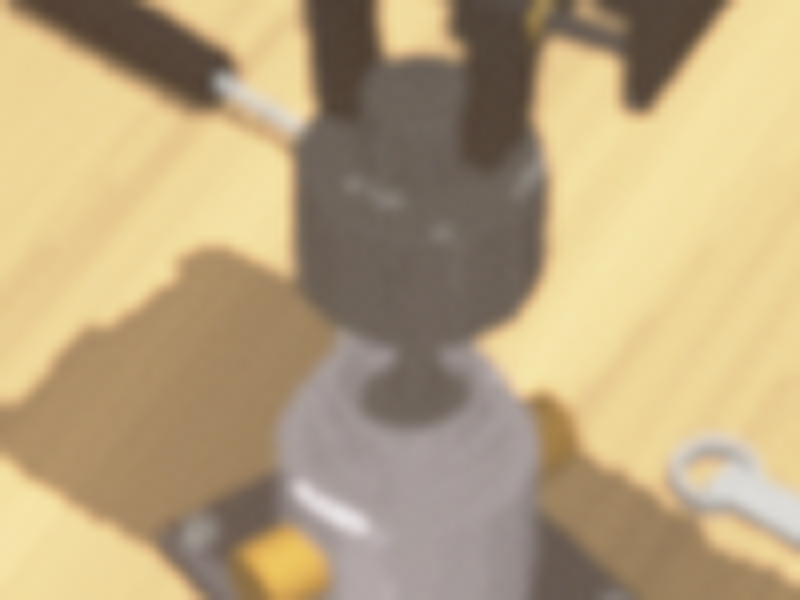

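Cap edges average u=322.3, against 320.7 for the bowl (predicted 321.4 and 320.7), so the cap sits 1–1.5 mm towards -x/-y. I'll nudge it and look again.

apply_moves:
  motion:
    - [[0,1,-1,0,0.75],[20,0,0,0,0.75],[0,0,0,0,0.75],[0,0,0,0,0.75],[0,0,0,0,0.75]]

```text
clock: 20.7
ee_pos: [0.5206, 0.0188, 0.159]
tcp_rot: [0.5, 0.5, -0.5, 0.5]
contact_force: [-0.0, 0.7, -0.8]
grip_width: 0.0349
```

```bash
python3 -c "
from h import *
s,M=st()
p=s['ee_pos']
i=arm.read_camera('side')[205:265,285:365,::-1]
cv2.imwrite('pics/s18.png',cv2.resize(i,None,fx=10,fy=10,interpolation=cv2.INTER_CUBIC))
def ell(p,r):
    a=np.linspace(0,6.28,100);q=np.array([proj('side',np.array(p)+[r*np.cos(t),r*np.sin(t),0]) for t in a]);return q.min(0),q.max(0)
print(ell([p[0],p[1],p[2]-.0274],.0375),ell([p[0],p[1],p[2]+.0176],.0375),ell([.5193,.0183,.075],.041),ell([.5193,.0183,.04],.041))
"
```

```text
t 20.7 p [0.5206 0.0188 0.159 ] F [-0.0024  0.681  -0.8336] T [-0.0565 -0.0489  0.0196] w 0.03493805923221044 q [-0.192   0.1125  1.7923  0.      1.2361 -0.1914]
[[ 0.0007  1.     -0.0007]
 [-0.0001 -0.0007 -1.    ]
 [-1.      0.0007  0.0001]]
(array([305.0843, 222.5323]), array([335.7222, 243.8928])) (array([304.9006, 209.0467]), array([336.2971, 230.3803])) (array([304.4656, 237.7088]), array([336.9796, 261.0664])) (array([304.6095, 247.196 ]), array([336.5411, 270.5321]))
```

View pics/s18.png

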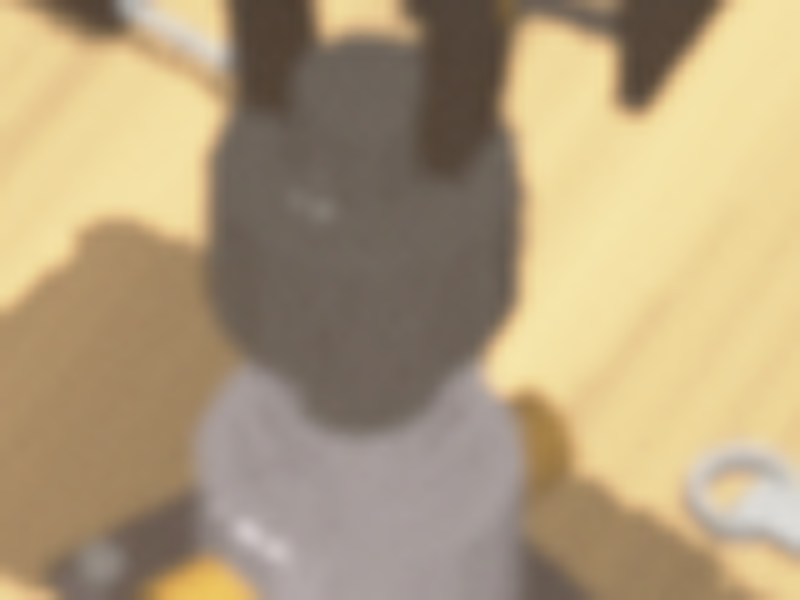

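Aligned: cap mid u=321.0, predicted axis 321.0. I'll lower it to the ridges gently.

apply_moves:
  motion:
    - [[15,0,0,0,0.75],[10,0,0,0,0.75],[5,0,0,0,0.75],[2,0,0,0,0.75],[0,0,0,0,0.75],[0,0,0,0,0.75]]

```text
clock: 21.35
ee_pos: [0.5206, 0.0191, 0.1267]
tcp_rot: [0.5, 0.5, -0.5, 0.5]
contact_force: [0.4, -0.5, -1.1]
grip_width: 0.035
```

apply_moves:
  motion:
    - [[2,0,0,0,0.75],[2,0,0,0,0.75],[0,0,0,0,0.75]]

```text
clock: 21.65
ee_pos: [0.5201, 0.0192, 0.1221]
tcp_rot: [-0.5, -0.5, 0.5, -0.5]
contact_force: [0.5, 0.5, -1.5]
grip_width: 0.0349
```

apply_moves:
  motion:
    - [[1,0,0,0,0.75],[1,0,0,0,0.75],[0,0,0,0,0.75]]

```text
clock: 21.95
ee_pos: [0.5201, 0.0192, 0.1201]
tcp_rot: [-0.5, -0.5, 0.5, -0.5]
contact_force: [-0.2, -0.1, -1.4]
grip_width: 0.0348
```

apply_moves:
  motion:
    - [[0.7,0,0,0,0.75],[0.7,0,0,0,0.75],[0,0,0,0,0.75]]

```text
clock: 22.25
ee_pos: [0.5202, 0.0192, 0.1188]
tcp_rot: [-0.5, -0.5, 0.5, -0.5]
contact_force: [-0.5, -0.2, -1.1]
grip_width: 0.035
```

apply_moves:
  motion:
    - [[0.5,0,0,0,0.75],[0.5,0,0,0,0.75],[0,0,0,0,0.75]]

```text
clock: 22.55
ee_pos: [0.5202, 0.0192, 0.1178]
tcp_rot: [-0.5, -0.5, 0.5, -0.5]
contact_force: [0.1, 0.3, -1.9]
grip_width: 0.0349
```

apply_moves:
  motion:
    - [[0.8,0,0,0,0.75],[0.8,0,0,0,0.75],[0,0,0,0,0.75]]

```text
clock: 22.85
ee_pos: [0.5201, 0.0192, 0.1162]
tcp_rot: [-0.5, -0.5, 0.5, -0.5]
contact_force: [-0.3, 0.5, -1.1]
grip_width: 0.0346
```

```bash
python3 -c "
from h import *
s,M=st()
p=s['ee_pos']
i=arm.read_camera('side')[205:265,285:365,::-1]
cv2.imwrite('pics/s19.png',cv2.resize(i,None,fx=10,fy=10,interpolation=cv2.INTER_CUBIC))
def ell(p,r):
    a=np.linspace(0,6.28,100);q=np.array([proj('side',np.array(p)+[r*np.cos(t),r*np.sin(t),0]) for t in a]);return q.min(0),q.max(0)
print(ell([p[0],p[1],p[2]-.0274],.0375),ell([p[0],p[1],p[2]+.0176],.0375),ell([p[0],p[1],p[2]+.0426],.018))
"
```

```text
t 22.85 p [0.5201 0.0192 0.1162] F [-0.2905  0.5185 -1.088 ] T [-0.081  -0.0401 -0.0505] w 0.03461300083323666 q [-0.1914  0.1671  1.8262  0.      1.1485 -0.1914]
[[-0.0002  1.     -0.0001]
 [ 0.0001 -0.0001 -1.    ]
 [-1.     -0.0002 -0.0001]]
(array([305.3403, 234.9471]), array([335.2988, 256.3222])) (array([305.167 , 222.0561]), array([335.8505, 243.4295])) (array([313.1532, 220.0157]), array([328.0793, 230.2659]))
```

View pics/s19.png

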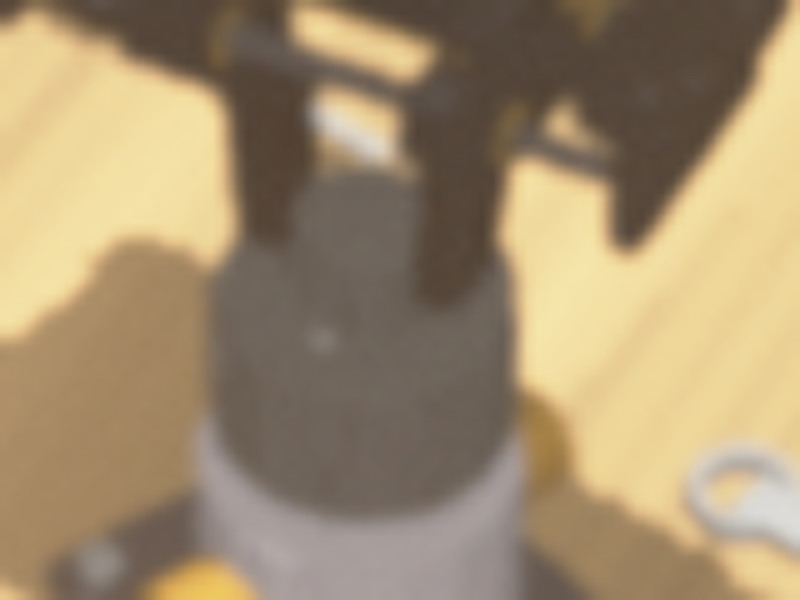

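There is no contact, although the cap is already about 4 mm below the ridge-top height, so the lugs seem to be over the gaps. I'll keep going down gently.

apply_moves:
  motion:
    - [[0.8,0,0,0,0.75],[0.8,0,0,0,0.75],[0,0,0,0,0.75]]

```text
clock: 23.2
ee_pos: [0.5201, 0.0192, 0.1146]
tcp_rot: [-0.5, -0.5, 0.5, -0.5]
contact_force: [0.5, -0.1, -1.7]
grip_width: 0.0351
```

apply_moves:
  motion:
    - [[0.8,0,0,0,0.75],[0.8,0,0,0,0.75],[0,0,0,0,0.75]]

```text
clock: 23.5
ee_pos: [0.5201, 0.0192, 0.113]
tcp_rot: [-0.5, -0.5, 0.5, -0.5]
contact_force: [0.3, -0.6, -1.6]
grip_width: 0.0349
```

apply_moves:
  motion:
    - [[0.8,0,0,0,0.75],[0.8,0,0,0,0.75],[0,0,0,0,0.75]]

```text
clock: 23.8
ee_pos: [0.5201, 0.0192, 0.1114]
tcp_rot: [-0.5, -0.5, 0.5, -0.5]
contact_force: [-0.6, 0.8, -0.4]
grip_width: 0.035
```

apply_moves:
  motion:
    - [[0.5,0,0,0,0.75],[0.5,0,0,0,0.75],[0,0,0,0,0.75]]

```text
clock: 24.1
ee_pos: [0.5202, 0.0191, 0.1104]
tcp_rot: [-0.5, -0.5, 0.5, -0.5]
contact_force: [-0.4, 0.0, -1.8]
grip_width: 0.0348
```

apply_moves:
  motion:
    - [[0.5,0,0,0,0.75],[0.5,0,0,0,0.75],[0,0,0,0,0.75]]

```text
clock: 24.4
ee_pos: [0.5204, 0.0191, 0.11]
tcp_rot: [0.5, 0.5, -0.5, 0.5]
contact_force: [-1.0, -0.2, 4.0]
grip_width: 0.0351
```

Contact at a cap centre 15.6 mm above the rim, which matches the "dropped" height (about 16). A gentle backward feel will confirm the lugs are in.

apply_moves:
  motion:
    - [[-0.3,0,0,-5,0.75],[0,0,0,-5,0.75],[0,0,0,0,0.75]]

```text
clock: 24.7
ee_pos: [0.5204, 0.0192, 0.11]
tcp_rot: [0.454, 0.542, -0.454, 0.542]
contact_force: [0.6, -0.3, 1.8]
grip_width: 0.0351
```

```bash
python3 -c "
from h import *
st()"
```

```text
t 24.7 p [0.5204 0.0192 0.11  ] F [ 0.5762 -0.2865  1.8121] T [0.0335 0.0549 0.0053] w 0.035089141114449704 q [-0.1914  0.1758  1.8302  0.0001  1.1351 -0.3666]
[[ 0.0005  0.9847  0.1743]
 [ 0.      0.1743 -0.9847]
 [-1.      0.0005  0.    ]]
```

apply_moves:
  motion:
    - [[0,0,0,-4,0.75],[0,0,0,-4,0.75],[0,0,0,0,0.75]]

```text
clock: 25.0
ee_pos: [0.5207, 0.0191, 0.11]
tcp_rot: [0.417, 0.571, -0.416, 0.572]
contact_force: [1.0, 0.3, 0.8]
grip_width: 0.0351
```

```bash
python3 -c "
from h import *
st()"
```

```text
t 25.0 p [0.5207 0.0191 0.11  ] F [1.0409 0.2953 0.7656] T [ 0.0605 -0.2074 -0.8781] w 0.035093132549839784 q [-0.1918  0.176   1.8302  0.0006  1.1346 -0.5027]
[[ 0.001   0.9521  0.3057]
 [ 0.0004  0.3057 -0.9521]
 [-1.      0.001  -0.0001]]
```

Backward turning is blocked after about 18° (Tz -0.88), so the cap is in the thread. Now clockwise.

apply_moves:
  motion:
    - [[0,0,0,6,0.75],[0,0,0,6,0.75],[0,0,0,6,0.75],[0,0,0,0,0.75]]

```text
clock: 25.4
ee_pos: [0.5202, 0.019, 0.1099]
tcp_rot: [-0.501, -0.499, 0.501, -0.499]
contact_force: [-0.7, -0.5, 2.0]
grip_width: 0.0345
```

apply_moves:
  motion:
    - [[0.2,0,0,5,0.75],[0.4,0,0,5,0.75],[0,0,0,0,0.75]]

```text
clock: 25.7
ee_pos: [0.5205, 0.019, 0.1098]
tcp_rot: [0.542, 0.454, -0.542, 0.455]
contact_force: [-1.5, 0.5, 5.0]
grip_width: 0.0348
```

```bash
python3 -c "
from h import *
st()"
```

```text
t 25.7 p [0.5205 0.019  0.1098] F [-1.4769  0.4615  4.9994] T [ 0.0084  0.2942 -0.2121] w 0.034842429156054996 q [-0.1915  0.1763  1.8303 -0.0002  1.1344 -0.0159]
[[ 0.0006  0.9846 -0.1745]
 [-0.0004 -0.1745 -0.9846]
 [-1.      0.0007  0.0002]]
```

apply_moves:
  motion:
    - [[0.3,0,0,5,0.75],[0.4,0,0,5,0.75],[0,0,0,0,0.75]]

```text
clock: 26.0
ee_pos: [0.5206, 0.019, 0.109]
tcp_rot: [0.579, 0.405, -0.579, 0.406]
contact_force: [-1.1, -0.4, 5.2]
grip_width: 0.0349
```

apply_moves:
  motion:
    - [[0.4,0,0,5,0.75],[0.4,0,0,5,0.75],[0,0,0,0,0.75]]

```text
clock: 26.3
ee_pos: [0.5206, 0.0191, 0.1082]
tcp_rot: [0.612, 0.354, -0.612, 0.354]
contact_force: [-1.1, -0.9, 5.6]
grip_width: 0.0351
```

```bash
python3 -c "
from h import *
st()"
```

```text
t 26.3 p [0.5206 0.0191 0.1082] F [-1.0975 -0.9161  5.6073] T [ 0.0611  0.2313 -0.17  ] w 0.035069553542000156 q [-0.1914  0.1784  1.8313  0.0001  1.1312  0.3312]
[[ 0.0007  0.8665 -0.4992]
 [-0.0001 -0.4992 -0.8665]
 [-1.      0.0006 -0.0003]]
```

It is sinking at the thread pitch under light load. I'll continue.

apply_moves:
  motion:
    - [[0.4,0,0,5,0.75],[0.4,0,0,5,0.75],[0.4,0,0,5,0.75],[0.4,0,0,5,0.75],[0,0,0,0,0.75]]

```text
clock: 26.8
ee_pos: [0.5206, 0.0193, 0.1068]
tcp_rot: [0.665, 0.242, -0.664, 0.242]
contact_force: [-1.7, 1.1, 6.2]
grip_width: 0.0349
```

apply_moves:
  motion:
    - [[0.4,0,0,5,0.75],[0.4,0,0,5,0.75],[0.4,0,0,5,0.75],[0,0,0,0,0.75]]

```text
clock: 27.2
ee_pos: [0.5208, 0.0194, 0.1057]
tcp_rot: [0.691, 0.153, -0.69, 0.153]
contact_force: [-0.1, 0.6, 7.2]
grip_width: 0.035
```

```bash
python3 -c "
from h import *
st()"
```

```text
t 27.2 p [0.5208 0.0194 0.1057] F [-0.1023  0.6007  7.1827] T [ 0.2657  0.2172 -0.2269] w 0.03501137449775887 q [-0.1912  0.1822  1.8328  0.0007  1.1253  0.9421]
[[ 0.0014  0.4234 -0.9059]
 [ 0.0004 -0.9059 -0.4234]
 [-1.      0.0003 -0.0014]]
```

apply_moves:
  motion:
    - [[0.3,0,0,4,0.75],[0.3,0,0,4,0.75],[0,0,0,0,0.75]]

```text
clock: 27.5
ee_pos: [0.5209, 0.0193, 0.1051]
tcp_rot: [0.7, 0.105, -0.699, 0.105]
contact_force: [-0.9, 1.2, 5.9]
grip_width: 0.0347
```

```bash
python3 -c "
from h import *
st()"
```

```text
t 27.5 p [0.5209 0.0193 0.1051] F [-0.8903  1.2216  5.8937] T [ 0.274   0.2105 -0.1906] w 0.03474753638333715 q [-0.1912  0.1831  1.8332  0.0006  1.124   1.0812]
[[ 0.0014  0.2937 -0.9559]
 [ 0.0003 -0.9559 -0.2937]
 [-1.      0.0001 -0.0014]]
```

apply_moves:
  motion:
    - [[0.3,0,0,3,0.75],[0.2,0,0,3,0.75],[0,0,0,0,0.75]]

```text
clock: 27.8
ee_pos: [0.5209, 0.0194, 0.1047]
tcp_rot: [0.704, 0.069, -0.703, 0.068]
contact_force: [-0.5, 0.9, 6.7]
grip_width: 0.0349
```

```bash
python3 -c "
from h import *
st()"
```

```text
t 27.8 p [0.5209 0.0194 0.1047] F [-0.5316  0.9428  6.6551] T [ 0.2663  0.2489 -0.1613] w 0.03485134592859105 q [-0.1912  0.1837  1.8334  0.0006  1.123   1.1853]
[[ 0.0016  0.1929 -0.9812]
 [ 0.0002 -0.9812 -0.1929]
 [-1.      0.0001 -0.0016]]
```

apply_moves:
  motion:
    - [[0.2,0,0,3,0.75],[0.2,0,0,3,0.75],[0,0,0,0,0.75]]

```text
clock: 28.1
ee_pos: [0.5211, 0.0192, 0.1042]
tcp_rot: [0.707, 0.032, -0.706, 0.032]
contact_force: [-1.4, -0.2, 5.4]
grip_width: 0.035
```

```bash
python3 -c "
from h import *
st()"
```

```text
t 28.1 p [0.5211 0.0192 0.1042] F [-1.3896 -0.242   5.3551] T [ 0.2012  0.1335 -0.0093] w 0.034992128376680226 q [-0.1912  0.1844  1.8335  0.0004  1.1217  1.2899]
[[ 0.002   0.0894 -0.996 ]
 [-0.     -0.996  -0.0894]
 [-1.      0.0002 -0.0019]]
```

apply_moves:
  motion:
    - [[0.1,0,0,3,0.75],[0.1,0,0,3,0.75],[0,0,0,0,0.75]]

```text
clock: 28.4
ee_pos: [0.5212, 0.0192, 0.1042]
tcp_rot: [0.708, -0.005, -0.706, -0.005]
contact_force: [-0.7, 0.6, 6.5]
grip_width: 0.0344
```

```bash
python3 -c "
from h import *
st()"
```

```text
t 28.4 p [0.5212 0.0192 0.1042] F [-0.7229  0.6473  6.5474] T [0.227  0.1252 0.6982] w 0.03442548293089974 q [-0.1909  0.1845  1.8334 -0.0001  1.1213  1.3934]
[[ 0.0022 -0.0134 -0.9999]
 [-0.0005 -0.9999  0.0134]
 [-1.      0.0005 -0.0022]]
```

Tz jumped to +0.70 and z stays at 0.1042, so this is the stop. One small snug-up.

apply_moves:
  motion:
    - [[0,0,0,2,0.75],[0,0,0,2,0.75],[0,0,0,0,0.75]]

```text
clock: 28.7
ee_pos: [0.5209, 0.0192, 0.1042]
tcp_rot: [0.707, -0.029, -0.706, -0.029]
contact_force: [-2.5, 0.4, 8.5]
grip_width: 0.0345
```

```bash
python3 -c "
from h import *
st()"
```

```text
t 28.7 p [0.5209 0.0192 0.1042] F [-2.5338  0.379   8.5327] T [0.1592 0.3966 0.9364] w 0.0344711210745538 q [-0.1908  0.1844  1.8336 -0.0005  1.1221  1.4624]
[[ 0.0013 -0.0821 -0.9966]
 [-0.0007 -0.9966  0.0821]
 [-1.      0.0006 -0.0014]]
```

Fully home: the cap centre is about 9.8–10 mm above the rim by TCP, with a torque plateau. I'll relieve, release and retreat.

apply_moves:
  motion:
    - [[-0.6,0,0,-1.5,0.75],[0,0,0,0,0.6],[0,0,0,0,0.4],[0,0,0,0,0.4],[0,0,0,0,0.4],[0,0,0,0,0.4],[-20,0,0,0,0.4],[-40,0,0,0,0.4],[-40,0,0,0,0.4],[0,0,-40,0,0.4],[0,0,0,0,0.4]]

```text
clock: 29.8
ee_pos: [0.5637, 0.016, 0.2052]
tcp_rot: [0.708, -0.022, -0.705, -0.022]
contact_force: [-0.6, 0.1, -0.5]
grip_width: 0.0532
```

```bash
python3 -c "
from h import *
s,M=st()
pic('side','s30f.png')
i=cv2.imread('pics/s30f.png')[205:265,280:360]
cv2.imwrite('pics/s30.png',cv2.resize(i,None,fx=10,fy=10,interpolation=cv2.INTER_CUBIC))
def ell(p,r):
    a=np.linspace(0,6.28,100);q=np.array([proj('side',np.array(p)+[r*np.cos(t),r*np.sin(t),0]) for t in a]);return q.min(0),q.max(0)
for h in(.0105,.016,.0255):
  c=.102+h; print(h,ell([.52,.019,c-.035],.0375),ell([.52,.019,c+.035],.018))
"
```

```text
t 29.8 p [0.5637 0.016  0.2052] F [-0.5636  0.0671 -0.4722] T [ 0.0179 -0.0081 -0.0478] w 0.05323703885951699 q [-0.1822  0.157   1.644   0.0001  1.3359  1.4501]
[[ 0.0046 -0.0615 -0.9981]
 [-0.0007 -0.9981  0.0615]
 [-1.      0.0005 -0.0047]]
0.0105 (array([305.4672, 238.0531]), array([335.2479, 259.4224])) (array([313.2368, 223.3618]), array([328.0709, 233.6139]))
0.016 (array([305.447 , 236.5274]), array([335.3134, 257.8985])) (array([313.239 , 221.7192]), array([328.1174, 231.9699]))
0.0255 (array([305.4117, 233.8718]), array([335.4274, 255.2452])) (array([313.2428, 218.8591]), array([328.1984, 229.1069]))
```

View pics/s30.png

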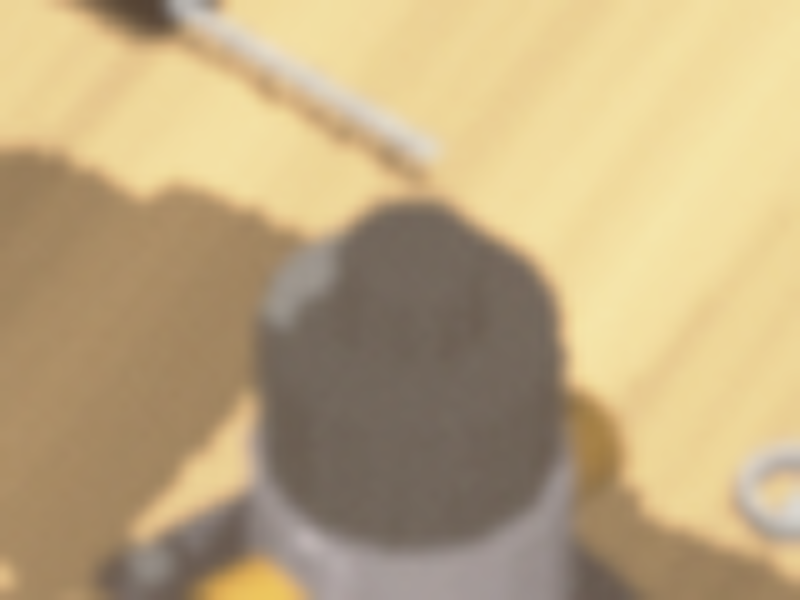

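View pics/s30f.png

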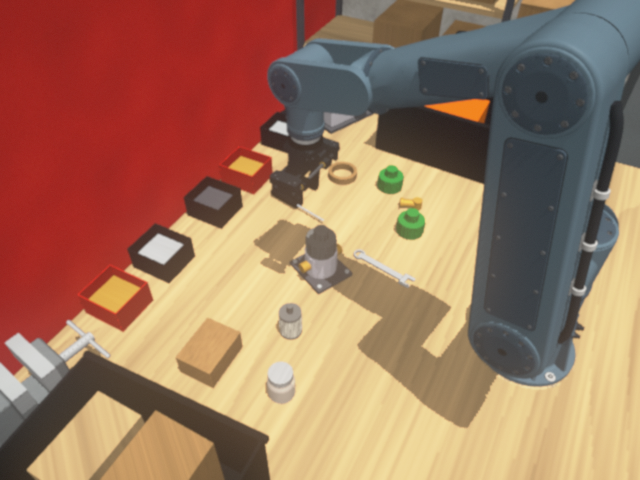

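The cap's lower edge is at v=259.6 (home predicts 259.4, dropped 257.9), the cap is level, and the bystanders are where they were. Handing in.

```bash
python3 -c "
from plant import arm
print(arm.close_job())"
```

```text
the job is handed in; nothing more can be done
None
```

The slim cartridge stands in the housing and the cap is screwed fully home. I let go, backed away and handed the job in at about 30 s.

**Cartridge:** After release its stem top was at side pixel (322, 237.4), against (321, 237.5) predicted for standing on the bottom.

**Cap:**
- **Drop:** By luck the lugs came down straight over the gaps, so no search was needed. Contact came 15.6 mm above the rim, where a dropped cap should sit at about 16.
- **Backward check:** Turning it anticlockwise was blocked after about 18°, which confirmed the lugs were in the thread.
- **Tightening:** From that block I turned it about 109° clockwise, sinking at thread pitch under 5–8 N. At the end it stopped sinking and the torque levelled off at about 0.9 N·m.
- **Final height:** The cap centre was 9.8 mm above the rim by the arm's reading, against about 10.5 expected. The picture agrees with home: lower edge at v = 259.6, predicted 259.4.

**What disagreed:**
- The real finger tips were about 25 mm above the reported tool point. The first close on the stem therefore caught nothing, and the second held only its end, so I set the cartridge down and gripped lower.
- The knob top showed about 1 pixel lower than predicted, both before and after tightening.

**Bystanders:** In the last side picture they looked unmoved. The gripper hid the screwdriver's handle.

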